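Set up the edge-drilling fence for an oak blank

TASK

Set up the edge-drilling fence: take the pale oak blank out of the offcut rack and stand it on its long edge on the bed, flat against the fence and butted against the fixed end stop, then bring the sliding stop up against its other end and clamp the stop tight with its red knob. The stop now stands in the way and may have been left clamped or loose, so find out by trying it: a clamped stop lets go within a quarter turn of the knob, but do not slacken much beyond that, nor unscrew one that is already loose, or the screw runs out of its nut. Leave everything else in place.

Things in the scene. Friction and masses are not known exactly. Their poses are not given: they have to be found in the camera images.
- jig: edge-drilling fence, fixed to the table (place and yaw vary): plywood bed 150 (x) x 340 (y) x 15 mm, empty in front of an aluminium T-slot fence along y. Origin: centre of the bed's underside, z up, +x to the fence side. In its frame (mm): bed top z = 15; fence face looks to -x at x = 10; fence spans x 10 to 50, y -170 to 160, top z = 40
- end_stop (a point): on the fixed end stop's face, at the foot of the fence: jig frame (10, 125, 15) mm. The face looks to the jig's -y; the stop is an aluminium block spanning, in the jig's frame, x -35 to 50, y 125 to 155, top z = 60 mm. Axes as the jig's
- stop: sliding stop: carriage sliding on the fence along the jig's y only. Origin on its contact face (looks to the jig's +y), at the fence's foot, axes as the jig's. Own frame (mm): face plate x -32 to 2, y -12 to 0, z 3 to 50; carriage x 0 to 42, y -70 to 0, z 26 to 36. Slides with 1 to 3 N when free, drags when half slack, holds 30 to 50 N when clamped tight; may be slid by its knob
- stop_face (a point): on the sliding stop's contact face, 12 mm in front of the fence, 30 mm over the bed. Gap between the two stops = 125 mm minus this point's y in the jig's frame: it can be 50 to 190 mm and is 60 to 105 mm at the start
- knob_grip (a point): centre of the stop's red star knob, on its upright axis, at half height, 77 mm over the table; it does not turn with the knob. Knob 40 mm across, z 68 to 86 mm; 17 mm of free height below it (collar 14 mm across). From above, counter-clockwise slackens, clockwise tightens, 0.2 to 0.35 N m. Its looks do not tell whether the clamp is tight: only trying the stop does
- clamp_screw (a point): foot of the clamp screw, on the knob's axis at the carriage's top, fixed to the stop. The screw presses a hidden pad on the fence. From fully tight (hard end) it lets go after 0.7 rad of knob; it is found anywhere from fully tight to 0.7 rad past letting go. Firm enough within 0.3 rad of the hard end. The screw runs out of its nut 1.7 rad past letting go: never go that far
- blank: pale oak blank, a board 120 (z) x 75 (x) x 18 (y) mm, about 0.12 kg; origin at the centre of one 75 x 18 mm end. At the start it stands on that end in one of the three slots of the rack, z up. Either end and either long edge will do in the fence
- blank_center (a point): centre of the oak blank
- rack: plywood offcut rack fixed to the table (place and yaw vary), 104 (x) x 147 (y) x 152 mm; origin at the centre of its underside. Three slots at y = -50, 0, 50 mm, 23 wide (y), 88 long (x), floor 8 mm high; boards stand in them with their thickness along y. End walls x = 44 to 52 and -52 to -44 rise to 152 mm, above the boards; between slots only blocks 60 mm high
- walnut: bystander: dark walnut board 112 x 72 x 18 mm standing in another slot of the rack; origin at the centre of its foot
- mdf: bystander: green board 106 x 74 x 18 mm standing in the remaining slot; origin at the centre of its foot
- glue: bystander: glue bottle, 60 mm diameter, 180 mm tall; origin at the centre of its foot
- tin: bystander: steel can, 72 mm diameter, 85 mm tall; origin at the centre of its foot
- wax: bystander: wax jar, 72 mm diameter, 70 mm tall; origin at the centre of its foot
- tape: bystander: tape measure, 72 (x) x 34 x 62 mm standing, its hook 48 mm out at +x; origin at the centre of its foot
- square: bystander: try square lying flat, stock 24 x 110 mm at x = -65, blade along x out to +87 at y = 27 to 55, 16 mm high; origin on the table below it
- pack: bystander: cordless-tool battery, 76 x 115 x 63 mm; origin at the centre of its foot
There are look-alikes about, which are no part of the job. What is meant by the blank is not blue or orange, and is the smaller of those in its own colour.

How it is judged:
On the way, in this order (a step that is already met when the one before it is completed fails the run):
1. the sliding stop is run back far enough for the blank to fit (gap over 122 mm) (y of stop_face in the frame of jig below 0.003 m), for 0.2 s.
2. the blank stands on its long edge on the bed, along the fence, between the stops (angle between the z axis of blank and the y axis of jig, either way round below 0.12 rad and angle between the x axis of blank and the z axis of jig, either way round below 0.12 rad and z of blank_center in the frame of jig below 0.056 m and x of blank_center in the frame of jig between -0.04 and 0.006 m), for 0.2 s.
At the end, for the whole second after the job is handed in: The oak blank stands on a long edge on the bed, square to within 2 degrees, within 2.5 mm of the fence and of the fixed end stop; the sliding stop's face is within 2.5 mm of its other end; the clamp presses on the fence with more than 18 N (knob within about 0.4 rad of its hard end); all at rest (angle between the z axis of blank and the y axis of jig, either way round below 0.035 rad and angle between the x axis of blank and the z axis of jig, either way round below 0.035 rad and x of blank_center in the frame of jig between -0.0015 and 0.003 m and y of blank_center in the frame of jig between 0.0625 and 0.067 m and z of blank_center in the frame of jig between 0.05 and 0.0545 m and y of stop_face in the frame of jig between 0.0025 and 0.007 m and contact force between stop and jig_c1 above 18 N and linear speed of each of blank, stop below 0.01 m/s); the robot touches nothing.
It fails at once if the clamp screw is run out of its nut (knob backed off more than 1.7 rad past letting go) (value of joint knob above 2.4 rad).
It fails at once if a bystander is moved by more than 20 mm or knocked over (distance of any of walnut, mdf, glue, tin, wax, tape, square, pack from where it was at the start of the episode above 0.02 m or angle between any of walnut, mdf, glue, tin, wax, tape's own z axis and vertical above 0.35 rad).
It also fails if it takes over 72 s, if anything falls off the work surface, if the arm or the gripper's body presses on something with over 40 N, if the wrist force passes 120 N, or if a joint passes its speed limit or range.

ROBOT

A 7-joint arm with a two-finger parallel gripper is mounted at the origin on the work surface. World frame = base frame: x ahead of the robot, y to its left, z up, the work surface at z = 0. Lengths are in m, angles in rad, forces in N, time in s.
With the tool pointing down it reaches from about 0.35 to 0.9 m from the base axis. Payload 8.1 kg.
Tool frame: the origin (TCP) lies between the finger pads; the fingertips stand 19 mm ahead of it and the grasp point (between the pads) is the TCP; z points along the fingers, y is the line along which they close (so a half turn about z gives the same grasp; the last joint's range is limited). The gripper opens to 92 mm and grips with 3 to 60 N. Pads are 19 mm wide; open, the fingers measure 130 mm over their backs; the gripper's body (75 mm by 190 mm) begins 47 mm behind the grasp point.
Start: joints at [-1.388, 0.434, 0.025, 1.573, -0.012, 1.134, -0.075], TCP at [0.176, 0.6, 0.246] pointing down, gripper open.
Joint ranges: [-2.62, 2.62], [-0.44, 2.09], [-1.27, 1.32], [0.08, 2.57], [-1.32, 4.46], [0.12, 2], [-2.74, 2.74]. Speed limits (rad/s): [2.22, 2.22, 3.01, 3.01, 3.14, 3.14, 3.14].

INTERFACE

Orientations are given as a unit quaternion [x, y, z, w].
In Python, from cell import read_state, grab_frame, calibration, finish_job gives the robot as it stands. The module is installed in compiled form; this text tells all that it offers.
- The arm moves only by the tool drive_tool, never from a script. Its argument "increments" is a list of rows, each an object of numbers: "claw": the finger opening in cm, from 0 to 9.18; "x", "y", "z": the shift along the tool's x, y, z in cm; "rx", "ry", "rz": the turn, a rotation vector about the tool's x, y, z in rad. A call has 1 to 8 rows; each row shifts and turns the commanded pose from where the row before left it, along the tool's axes as they then stand; what a row does not reach is not made up. A row lasts 1/12 s, in which the tool goes at most 41.7 mm and 7.16 degrees, less where a joint would pass 70% of its speed; a pose out of reach is approached as far as the arm can. A call with a gripper value outside its range is refused whole. The fingers move at their own pace and stop on an object; "newtons" is the grip in N (left out, the last holds). Time passes only in rows, so rows that do not move let the fingers close. It gives the time, the measured TCP pose, the force, the opening and the grip force at its end, in the units of the state.
- read_state(): the state, without advancing time (a new reading comes with each control period).
- grab_frame(name): name is "side" or "top" or "wrist"; returns the picture (384x512x3 uint8, red, green, blue); there is no depth.
- calibration(name): a dict with "K" (3x3 intrinsics, pixels), "pose" (4x4, takes a point from camera to world coordinates); the wrist camera has in their place "T_tool_cam" (4x4, takes a point from camera to tool coordinates, whose origin is the TCP and whose axes are the flange's). Camera axes: x right, y down, z forward; pixel columns grow to the right and rows downward; lengths in m; the calibration is good to about 2 mm. A picture is of the moment at which its call begins: read the wrist's pose just before it. calibration takes no time and is no camera call.
- finish_job(): hands the job in; it is judged then, once.
The state is a dict: "time_s": time; "q": joint angles; "qd": joint speeds; "tau": joint torques, N m; "position": TCP position; "ee_rot": TCP orientation; "contact_force": force on the tool from outside, world axes, zero at the start; "wrist_torque": the same for the moment, N m; "grip_width": finger opening in m; "gripper_force": force on a finger pad.
Only numpy, scipy, OpenCV 4.12 (cv2) and the standard library are available. Lean on these libraries where they do the work, as an engineer would, in place of code of your own. Each camera call takes 0.05 s, during which the arm holds its last target. There are 200 camera calls.

## Working session

There is one attempt and no reset: what is moved stays moved. The work goes in short steps, Python scripts to look and compute and a tool call to move; the robot and the scene stay as the last step left them, time stands still between calls to the robot, and variables do not carry over. Pictures are saved under pics/ and viewed, at most 10 in all, crops included, and the job is handed in when it is done.

Besides the shell and the picture viewer there is one more tool, called as name([rows], argument=value, ...), one row to a line, values as JSON. drive_tool: Moves the arm, as the interface text tells. Its arguments: {"type":"object","properties":{"increments":{"type":"array","items":{"type":"object","properties":{"claw":{"type":"number"},"x":{"type":"number"},"y":{"type":"number"},"z":{"type":"number"},"rx":{"type":"number"},"ry":{"type":"number"},"rz":{"type":"number"}}}},"newtons":{"type":"number"}},"required":["increments"]}

```bash
mkdir -p pics; ls; python3 - <<'E'
from cell import *
import cv2,numpy as np
np.set_printoptions(precision=4,suppress=True)
s=read_state();print(s)
for n in ["side","top"]:
    im=grab_frame(n);cv2.imwrite(f"pics/{n}0.png",im[:,:,::-1]);c=calibration(n);print(n,c)
print(calibration("wrist"))
E
```

```text
pics
{'time_s': 0.0, 'q': array([-1.3876,  0.4352,  0.0249,  1.5741, -0.0116,  1.134 , -0.0751]), 'qd': array([-0.001 , -0.0008, -0.0006,  0.0002,  0.0021,  0.0008,  0.0001]), 'tau': array([ -0.0005, -66.7823,   0.9847, -31.4467,  -0.0607,   0.0425,
         0.0002]), 'position': array([0.1761, 0.5992, 0.245 ]), 'ee_rot': array([ 0.1424,  0.9898, -0.0008, -0.0001]), 'contact_force': array([-0.2259, -0.0722, -0.2413]), 'wrist_torque': array([0.0329, 0.0431, 0.0159]), 'gripper_force': 0.0, 'grip_width': 0.09159974737226538}
side {'K': array([[350.3818,   0.    , 254.5699],
       [  0.    , 350.3818, 194.9031],
       [  0.    ,   0.    ,   1.    ]]), 'pose': array([[-0.9304, -0.2695,  0.2485,  0.3416],
       [-0.3662,  0.7125, -0.5986,  0.5779],
       [-0.0157, -0.6479, -0.7616,  0.777 ],
       [ 0.    ,  0.    ,  0.    ,  1.    ]])}
top {'K': array([[370.6584,   0.    , 251.4406],
       [  0.    , 370.6584, 197.9727],
       [  0.    ,   0.    ,   1.    ]]), 'pose': array([[ 0.0078, -0.9828,  0.1847,  0.3467],
       [-0.9997, -0.0031,  0.026 ,  0.0223],
       [-0.025 , -0.1848, -0.9825,  1.1846],
       [ 0.    ,  0.    ,  0.    ,  1.    ]])}
{'K': array([[311.8072,   0.    , 255.4666],
       [  0.    , 311.8072, 190.077 ],
       [  0.    ,   0.    ,   1.    ]]), 'T_tool_cam': array([[-0.0005, -0.9676, -0.2524,  0.0669],
       [ 1.    , -0.0004, -0.0003,  0.0007],
       [ 0.0002, -0.2524,  0.9676, -0.1388],
       [ 0.    ,  0.    ,  0.    ,  1.    ]])}
```

View pics/top0.png

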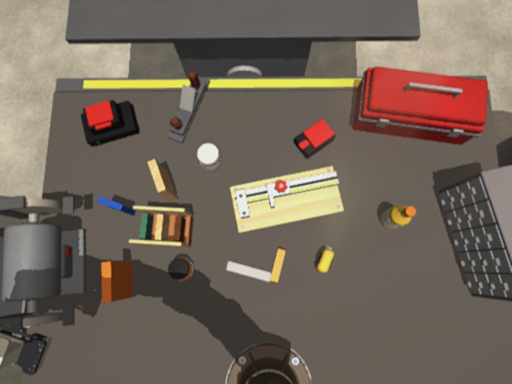

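View pics/side0.png

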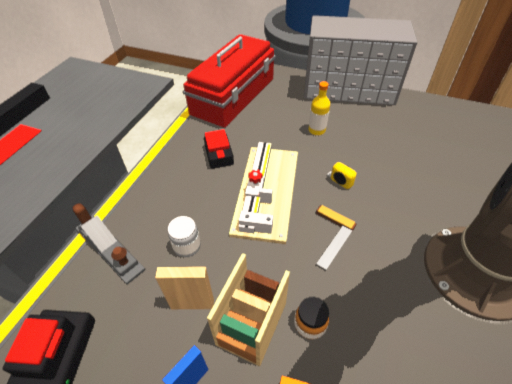

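The top view shows the jig at about (285,198), with its end stop at left (242,203) and red knob at (281,186). The rack is at (163,226), with green, pale, orange and brown boards in it. A larger oak board stands outside the rack at (160,178), blue ones lie at (115,205) and orange ones at (117,281). The side view agrees: rack at (248,308), loose oak board at (185,288), knob at (255,176).

```bash
cat > h.py <<'E'
from cell import *
import cv2,numpy as np
from scipy.spatial.transform import Rotation as R
np.set_printoptions(precision=4,suppress=True)
def cam(n,st=None):
    c=calibration(n)
    if n=="wrist":
        T=np.eye(4);T[:3,:3]=R.from_quat(st["ee_rot"]).as_matrix();T[:3,3]=st["position"]
        return c["K"],T@c["T_tool_cam"]
    return c["K"],c["pose"]
def ray(C,uv,z):
    K,P=C;d=P[:3,:3]@np.linalg.solve(K,[uv[0],uv[1],1.]);o=P[:3,3]
    return o+d*(z-o[2])/d[2]
def proj(C,p):
    K,P=C;q=K@(P[:3,:3].T@(np.asarray(p)-P[:3,3]));return q[:2]/q[2]
E
python3 - <<'E'
from h import *
t=cv2.imread("pics/top0.png");s=cv2.imread("pics/side0.png")
a=cv2.resize(t[195:255,120:200],(400,300),interpolation=3)
b=cv2.resize(s[250:370,200:300],(300,360),interpolation=3)
c=cv2.resize(t[160:235,225:350],(625,375),interpolation=3)
o=np.zeros((600,800,3),np.uint8)
b=cv2.resize(s[255:365,205:295],(245,300),interpolation=3)
c=cv2.resize(t[162:235,225:350],(500,292),interpolation=3)
o[:300,:400]=a;o[:300,400:645]=b;o[300:592,:500]=c
cv2.imwrite("pics/m.png",o)
T=cam("top");S=cam("side")
for uv,z in [((281,186),.077),((163,226),.1),((236,190),.015),((337,169),.015),((242,230),.015),((343,209),.015),((233,196),.015)]: print(uv,ray(T,uv,z))
for n,im,C in [("top",t,T),("side",s,S)]:
    h=cv2.cvtColor(im,cv2.COLOR_BGR2HSV);m=((h[...,0]<8)|(h[...,0]>172))&(h[...,1]>150)&(h[...,2]>90)
    k,_,st,ce=cv2.connectedComponentsWithStats(m.astype(np.uint8))
    for i in range(1,k):
        if 20<st[i,4]<300: print(n,st[i],ce[i],ray(C,ce[i],.08))
E
```

```text
(281, 186) [ 0.5923 -0.0384  0.077 ]
(163, 226) [0.4654 0.3117 0.1   ]
(236, 190) [0.5925 0.1033 0.015 ]
(337, 169) [ 0.6629 -0.2234  0.015 ]
(242, 230) [0.4633 0.0823 0.015 ]
(343, 209) [ 0.5318 -0.2378  0.015 ]
(233, 196) [0.5728 0.1127 0.015 ]
top [275 180  12  12  74] [280.2432 185.6622] [ 0.5927 -0.036   0.08  ]
side [249 169  13  14 110] [255.1    176.2091] [ 0.5923 -0.0329  0.08  ]
```

View pics/m.png

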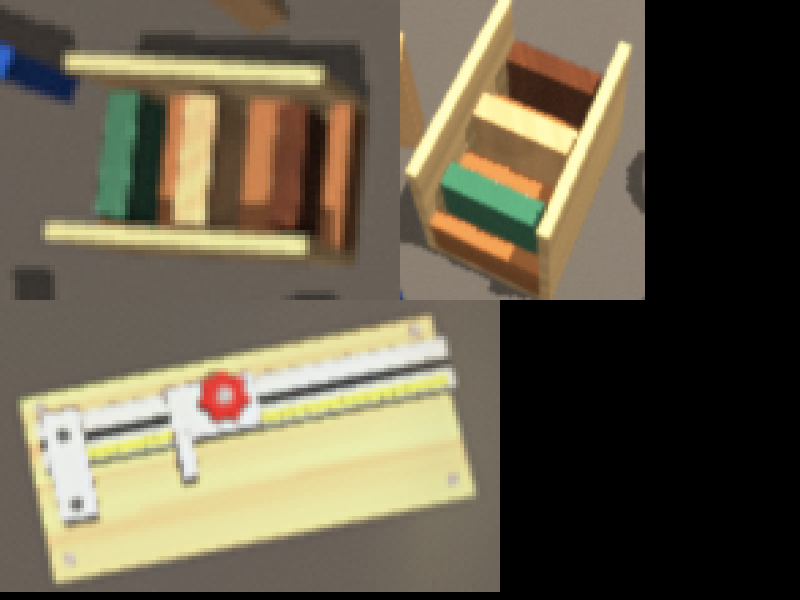

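The crop shows the pale oak blank in the middle slot at top (159,227), with the green board left of it and walnut right at (178,227). Candidates were the large loose oak board at (160,178), which is a look-alike, and the slot oak at (159,227), which I choose. The jig shows a free-standing stop plate at (272,197).

```bash
python3 - <<'E'
from h import *
T=cam("top")
def fit(loc,px,z):
    W=np.array([ray(T,p,z)[:2] for p in px]);L=np.array(loc,float);a=W-W.mean(0);b=L-L.mean(0)
    th=np.arctan2((b[:,0]*a[:,1]-b[:,1]*a[:,0]).sum(),(b*a).sum())
    Q=np.array([[np.cos(th),-np.sin(th)],[np.sin(th),np.cos(th)]])
    o=W.mean(0)-Q@L.mean(0);print(o,th,np.abs(W-(L@Q.T+o)).max());return o,Q
o,Q=fit([(.075,.17),(.075,-.17),(-.075,-.17),(-.075,.17)],[(230.5,187.5),(333,166.2),(343.5,210.7),(239.2,232)],.015)
print("knob",Q.T@(np.array([.5925,-.0345])-o))
# stop face plate top z=50+15=65? corners
f=lambda u,v:(u/4+225,v/4+162)
for p in [(183,184),(197,181),(180,95),(178,140)]: print("stop",Q.T@(ray(T,f(*p),.065)[:2]-o))
g=lambda u,v:(u/5+120,v/5+195)
fit([(.052,.0735),(.052,-.0735),(-.052,-.0735),(-.052,.0735)],[g(65,52),g(325,66),g(307,255),g(45,240)],.152)
fit([(.0375,.009),(.0375,-.009),(-.0375,-.009),(-.0375,.009)],[g(177,93),g(218,95),g(208,225),g(172,223)],.128)
E
```

```text
[ 0.5641 -0.0594] 0.2079969604607005 0.0020973641590432135
knob [0.033  0.0185]
stop [-0.0264  0.0588]
stop [-0.0263  0.0478]
stop [0.0421 0.0465]
stop [0.0078 0.0554]
[0.4612 0.3147] -0.04867893188027398 0.0014800028074380966
[0.4602 0.3164] -0.0063927918048934124 0.00309289085729747
```

drive_tool([
  {"x":-2.41,"y":-2.05,"claw":6.5},
  {"x":-2.41,"y":-2.05},
  {"x":-2.41,"y":-2.05},
  {"x":-2.41,"y":-2.05},
  {"x":-2.41,"y":-2.05},
  {"x":-2.41,"y":-2.05},
  {"x":-2.41,"y":-2.05},
  {"x":-2.41,"y":-2.05},
])

```text
validation failed for argument at $.in...
```

drive_tool([
  {"x":-2.41,"y":-2.05},
  {"x":-2.41,"y":-2.05},
  {"x":-2.41,"y":-2.05},
  {"x":-2.41,"y":-2.05},
  {"x":-2.41,"y":-2.05},
  {"x":-2.41,"y":-2.05},
  {"x":-2.41,"y":-2.05},
  {"x":-2.41,"y":-2.05},
])

```text
validation failed for argument at $.in...
```

drive_tool([
  {"x":-2.41,"y":-2.05},
  {"x":-2.41,"y":-2.05},
  {"x":-2.41,"y":-2.05},
  {"x":-2.41,"y":-2.05},
  {"x":-2.41,"y":-2.05},
  {"x":-2.41,"y":-2.05},
  {"x":-2.41,"y":-2.05},
  {"x":-2.41,"y":-2.05},
])

```text
validation failed for argument at $.in...
```

drive_tool([
  {"rz":0.12},
  {"rz":0.12},
  {"rz":0.12},
  {"rz":0.12},
  {"rz":0.12},
  {"rz":0.12},
  {"rz":0.12},
  {"rz":0.12},
])

```text
validation failed for argument at $.in...
```

drive_tool([
  {"rz":0.12},
  {},
  {},
])

```text
validation failed for argument at $.in...
```

drive_tool([
  {"claw":6.5,"x":-2.4,"y":-2.05,"z":0,"rx":0,"ry":0,"rz":0},
])

```text
time_s: 0.18
position: [0.1886, 0.5767, 0.2448]
ee_rot: [0.139, 0.99, 0.001, -0.002]
contact_force: [-0.3, -0.3, 0.3]
grip_width: 0.0888
gripper_force: 0.0
```

drive_tool([
  {"claw":6.5,"x":-2.4,"y":-2.05,"z":0,"rx":0,"ry":0,"rz":0},
  {"claw":6.5,"x":-2.4,"y":-2.05,"z":0,"rx":0,"ry":0,"rz":0},
  {"claw":6.5,"x":-2.4,"y":-2.05,"z":0,"rx":0,"ry":0,"rz":0},
  {"claw":6.5,"x":-2.4,"y":-2.05,"z":0,"rx":0,"ry":0,"rz":0},
  {"claw":6.5,"x":-2.4,"y":-2.05,"z":0,"rx":0,"ry":0,"rz":0},
  {"claw":6.5,"x":-2.4,"y":-2.05,"z":0,"rx":0,"ry":0,"rz":0},
  {"claw":6.5,"x":-2.4,"y":-2.05,"z":0,"rx":0,"ry":0,"rz":0},
  {"claw":6.5,"x":-2.4,"y":-2.05,"z":0,"rx":0,"ry":0,"rz":0},
])

```text
time_s: 0.85
position: [0.3319, 0.3601, 0.2455]
ee_rot: [0.142, 0.99, -0.0, -0.0]
contact_force: [0.2, 0.3, 0.1]
grip_width: 0.065
gripper_force: 0.0
```

drive_tool([
  {"claw":6.5,"x":-2.4,"y":-2.05,"z":0,"rx":0,"ry":0,"rz":0},
  {"claw":6.5,"x":-2.4,"y":-2.05,"z":0,"rx":0,"ry":0,"rz":0},
  {"claw":6.5,"x":-2.4,"y":-2.05,"z":0,"rx":0,"ry":0,"rz":0},
  {"claw":6.5,"x":-2.4,"y":-2.05,"z":0,"rx":0,"ry":0,"rz":0},
  {"claw":6.5,"x":-2.4,"y":-2.05,"z":0,"rx":0,"ry":0,"rz":0},
  {"claw":6.5,"x":-2.4,"y":-2.05,"z":0,"rx":0,"ry":0,"rz":0},
  {"claw":6.5,"x":-2.4,"y":-2.05,"z":0,"rx":0,"ry":0,"rz":0},
  {"claw":6.5,"x":-2.4,"y":-2.05,"z":0,"rx":0,"ry":0,"rz":0},
])

```text
time_s: 1.52
position: [0.4698, 0.1487, 0.2456]
ee_rot: [0.142, 0.99, -0.0, -0.0]
contact_force: [0.9, 1.0, 0.1]
grip_width: 0.0649
gripper_force: 0.0
```

drive_tool([
  {"claw":6.5,"x":-2.4,"y":-2.05,"z":0,"rx":0,"ry":0,"rz":0},
  {"claw":6.5,"x":-2.4,"y":-2.05,"z":0,"rx":0,"ry":0,"rz":0},
  {"claw":6.5,"x":-2.4,"y":-2.05,"z":0,"rx":0,"ry":0,"rz":0},
  {"claw":6.5,"x":-2.4,"y":-2.05,"z":0,"rx":0,"ry":0,"rz":0},
  {"claw":6.5,"x":-2.4,"y":-2.05,"z":0,"rx":0,"ry":0,"rz":0},
  {"claw":6.5,"x":-2.4,"y":-2.05,"z":0,"rx":0,"ry":0,"rz":0},
  {"claw":6.5,"x":-2.4,"y":-2.05,"z":0,"rx":0,"ry":0,"rz":0},
  {"claw":6.5,"x":0,"y":0,"z":0,"rx":0,"ry":0,"rz":0},
])

```text
time_s: 2.18
position: [0.592, -0.0417, 0.2455]
ee_rot: [0.146, 0.989, -0.002, 0.001]
contact_force: [-1.0, -0.4, -0.4]
grip_width: 0.0651
gripper_force: 0.0
```

drive_tool([
  {"claw":6.5,"x":0,"y":0,"z":0,"rx":0,"ry":0,"rz":0.12},
  {"claw":6.5,"x":0,"y":0,"z":0,"rx":0,"ry":0,"rz":0.12},
  {"claw":6.5,"x":0,"y":0,"z":0,"rx":0,"ry":0,"rz":0.12},
  {"claw":6.5,"x":0,"y":0,"z":0,"rx":0,"ry":0,"rz":0.12},
  {"claw":6.5,"x":0,"y":0,"z":0,"rx":0,"ry":0,"rz":0.12},
  {"claw":6.5,"x":0,"y":0,"z":0,"rx":0,"ry":0,"rz":0.12},
  {"claw":6.5,"x":0,"y":0,"z":0,"rx":0,"ry":0,"rz":0.12},
  {"claw":6.5,"x":0,"y":0,"z":0,"rx":0,"ry":0,"rz":0.12},
])

```text
time_s: 2.85
position: [0.5897, -0.0346, 0.2454]
ee_rot: [0.586, 0.81, -0.0, -0.0]
contact_force: [-0.2, 0.1, -0.5]
grip_width: 0.0647
gripper_force: 0.0
```

drive_tool([
  {"claw":6.5,"x":0,"y":0,"z":0,"rx":0,"ry":0,"rz":0.12},
  {"claw":6.5,"x":0,"y":0,"z":0,"rx":0,"ry":0,"rz":0},
  {"claw":6.5,"x":0,"y":0,"z":0,"rx":0,"ry":0,"rz":0},
])

```text
time_s: 3.1
position: [0.5898, -0.0345, 0.2454]
ee_rot: [0.63, 0.777, -0.0, -0.0]
contact_force: [-0.5, 0.7, -1.0]
grip_width: 0.0652
gripper_force: 0.0
```

```bash
cat >> h.py <<'E'
def red(im):
    h=cv2.cvtColor(im,cv2.COLOR_RGB2HSV);m=((h[...,0]<8)|(h[...,0]>172))&(h[...,1]>140)&(h[...,2]>80)
    k,_,st,ce=cv2.connectedComponentsWithStats(m.astype(np.uint8));return [(st[i],ce[i]) for i in range(1,k) if st[i,4]>300]
E
python3 - <<'E'
from h import *
s=read_state();im=grab_frame("wrist");C=cam("wrist",s)
cv2.imwrite("pics/w1.png",im[:,:,::-1])
for st,ce in red(im): print(st,ce,ray(C,(st[0]+st[2]/2,st[1]+st[3]/2),.083))
o=np.array([.5641,-.0594]);
for p in [(.012-.0,.125,.06),(-.035,.125,.06),(.01,-.17,.04),(.033,.0185,.086)]:
    c,sn=np.cos(.208),np.sin(.208);print(p,proj(C,[o[0]+c*p[0]-sn*p[1],o[1]+sn*p[0]+c*p[1],p[2]]))
E
```

```text
[240 162  39  40 909] [258.6304 181.9626] [ 0.5951 -0.0359  0.083 ]
(0.012, 0.125, 0.06) [235.8956  68.3231]
(-0.035, 0.125, 0.06) [187.7118  68.3048]
(0.01, -0.17, 0.04) [238.8544 316.7093]
(0.033, 0.0185, 0.086) [257.3481 180.7794]
```

View pics/w1.png

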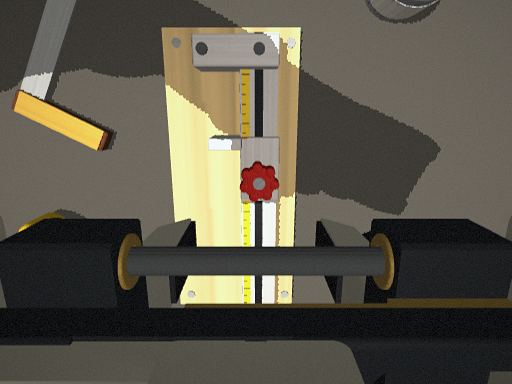

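The wrist view shows the knob at (259,182), stop plate at (224,143), end stop (193..279, 35..68) and bed corners (162,28) and (300,28). The T-slot runs vertical, so the tool is aligned with the jig.

```bash
python3 - <<'E'
from h import *
s=read_state();C=cam("wrist",s)
Q=R.from_euler('z',.208).as_matrix()[:2,:2]
for uv,p in [((162,28),(-.075,.17,.015)),((300.5,27.5),(.075,.17,.015)),((193,68),(-.035,.125,.06)),((279.5,68),(.05,.125,.06)),((209,137),(-.022,None,.065))]:
    w=ray(C,uv,p[2]);
    if p[1] is None: print("stop face jig y", Q.T@(w[:2]-np.array([.5645,-.058])));continue
    print(p,"origin est",w[:2]-Q@np.array(p[:2]))
k=np.array([.5951,-.0359]);print("knob in jig",Q.T@(k-np.array([.5645,-.058])))
print(k-s["position"][:2], "tool:",R.from_quat(s["ee_rot"]).as_matrix().T@np.r_[k-s["position"][:2],.077-s["position"][2]]*100)
E
```

```text
(-0.075, 0.17, 0.015) origin est [ 0.5691 -0.0575]
(0.075, 0.17, 0.015) origin est [ 0.5683 -0.057 ]
(-0.035, 0.125, 0.06) origin est [ 0.5691 -0.0582]
(0.05, 0.125, 0.06) origin est [ 0.5685 -0.0583]
stop face jig y [-0.0166  0.0577]
knob in jig [0.0345 0.0153]
[ 0.0052 -0.0013] tool: [-0.2362  0.4882 16.8493]
```

drive_tool([
  {"claw":6.5,"x":-0.24,"y":0.49,"z":2.8,"rx":0,"ry":0,"rz":0},
  {"claw":6.5,"x":0,"y":0,"z":3.5,"rx":0,"ry":0,"rz":0},
  {"claw":6.5,"x":0,"y":0,"z":3.5,"rx":0,"ry":0,"rz":0},
  {"claw":6.5,"x":0,"y":0,"z":3.5,"rx":0,"ry":0,"rz":0},
  {"claw":6.5,"x":0,"y":0,"z":2.5,"rx":0,"ry":0,"rz":0},
  {"claw":6.5,"x":0,"y":0,"z":1.0,"rx":0,"ry":0,"rz":0},
  {"claw":6.5,"x":0,"y":0,"z":0,"rx":0,"ry":0,"rz":0},
], newtons=25)

```text
time_s: 3.73
position: [0.5939, -0.0361, 0.0756]
ee_rot: [0.63, 0.776, -0.001, -0.002]
contact_force: [-0.5, 0.0, 0.5]
grip_width: 0.0651
gripper_force: 0.0
```

drive_tool([
  {"claw":3.0,"x":0,"y":0,"z":0,"rx":0,"ry":0,"rz":0},
  {"claw":3.0,"x":0,"y":0,"z":0,"rx":0,"ry":0,"rz":0},
  {"claw":3.0,"x":0,"y":0,"z":0,"rx":0,"ry":0,"rz":0},
  {"claw":3.0,"x":0,"y":0,"z":0,"rx":0,"ry":0,"rz":0},
  {"claw":3.0,"x":0,"y":0,"z":0,"rx":0,"ry":0,"rz":0},
])

```text
time_s: 4.15
position: [0.5936, -0.0369, 0.0787]
ee_rot: [0.631, 0.776, -0.001, -0.001]
contact_force: [-9.1, -1.2, 10.0]
grip_width: 0.0396
gripper_force: 25.0
```

drive_tool([
  {"claw":3.0,"x":-0.4,"y":0,"z":0,"rx":0,"ry":0,"rz":0},
  {"claw":3.0,"x":-0.4,"y":0,"z":0,"rx":0,"ry":0,"rz":0},
  {"claw":3.0,"x":0,"y":0,"z":0,"rx":0,"ry":0,"rz":0},
])

```text
time_s: 4.4
position: [0.5955, -0.0454, 0.0788]
ee_rot: [0.631, 0.775, -0.001, -0.001]
contact_force: [-8.5, -3.2, 8.7]
grip_width: 0.0395
gripper_force: 25.0
```

drive_tool([
  {"claw":3.0,"x":-1.5,"y":-0.1,"z":-0.1,"rx":0,"ry":0,"rz":0},
  {"claw":3.0,"x":-1.5,"y":0,"z":0,"rx":0,"ry":0,"rz":0},
])

```text
time_s: 4.57
position: [0.601, -0.0723, 0.079]
ee_rot: [0.63, 0.776, 0.0, -0.001]
contact_force: [-2.2, 1.0, -1.3]
grip_width: 0.0395
gripper_force: 25.0
```

drive_tool([
  {"claw":3.0,"x":-1.5,"y":0,"z":0,"rx":0,"ry":0,"rz":0},
  {"claw":3.0,"x":-1.5,"y":0,"z":0,"rx":0,"ry":0,"rz":0},
  {"claw":3.0,"x":-1.2,"y":0,"z":0,"rx":0,"ry":0,"rz":0},
  {"claw":3.0,"x":0,"y":0,"z":0,"rx":0,"ry":0,"rz":0},
  {"claw":3.0,"x":0,"y":0,"z":0,"rx":0,"ry":0,"rz":0},
])

```text
time_s: 4.98
position: [0.6102, -0.1156, 0.0789]
ee_rot: [0.632, 0.775, -0.0, -0.0]
contact_force: [-4.2, -0.5, 1.8]
grip_width: 0.0392
gripper_force: 25.0
```

```bash
python3 - <<'E'
from h import *
s=read_state();print(s["time_s"],s["position"],s["contact_force"])
im=grab_frame("top");C=cam("top")
h=grab_frame("wrist");cv2.imwrite("pics/w2.png",h[:,:,::-1])
E
```

```text
4.9833 [ 0.6102 -0.1156  0.0789] [-4.2499 -0.4594  1.8094]
```

View pics/w2.png

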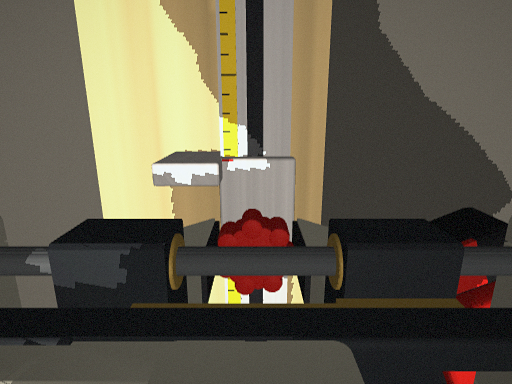

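The wrist view shows the knob between the fingers and the stop carried along, with its plate at (190,168), so it was loose. Its face is now at jig y of about -23 mm. Next I release it and go above the rack.

drive_tool([
  {"claw":6.5,"x":0,"y":0,"z":0,"rx":0,"ry":0,"rz":0},
  {"claw":6.5,"x":0,"y":0,"z":0,"rx":0,"ry":0,"rz":0},
  {"claw":6.5,"x":0,"y":0,"z":-1.5,"rx":0,"ry":0,"rz":0},
  {"claw":6.5,"x":0,"y":0,"z":-4,"rx":0,"ry":0,"rz":0},
  {"claw":6.5,"x":0,"y":0,"z":-4,"rx":0,"ry":0,"rz":0},
  {"claw":6.5,"x":0,"y":0,"z":-4,"rx":0,"ry":0,"rz":0},
  {"claw":6.5,"x":0,"y":0,"z":-4,"rx":0,"ry":0,"rz":0},
  {"claw":6.5,"x":0,"y":0,"z":-1,"rx":0,"ry":0,"rz":0},
])

```text
time_s: 5.75
position: [0.6138, -0.1148, 0.2709]
ee_rot: [0.631, 0.776, 0.003, 0.004]
contact_force: [0.5, 0.5, 0.0]
grip_width: 0.0651
gripper_force: 0.0
```

drive_tool([
  {"claw":3.2,"x":3.5,"y":-0.44,"z":0,"rx":0,"ry":0,"rz":0},
  {"claw":3.2,"x":3.5,"y":-0.44,"z":0,"rx":0,"ry":0,"rz":0},
  {"claw":3.2,"x":3.5,"y":-0.44,"z":0,"rx":0,"ry":0,"rz":0},
  {"claw":3.2,"x":3.5,"y":-0.44,"z":0,"rx":0,"ry":0,"rz":0},
  {"claw":3.2,"x":3.5,"y":-0.44,"z":0,"rx":0,"ry":0,"rz":0},
  {"claw":3.2,"x":3.5,"y":-0.44,"z":0,"rx":0,"ry":0,"rz":0},
  {"claw":3.2,"x":3.5,"y":-0.44,"z":0,"rx":0,"ry":0,"rz":0},
  {"claw":3.2,"x":3.5,"y":-0.44,"z":0,"rx":0,"ry":0,"rz":0},
])

```text
time_s: 6.42
position: [0.5186, 0.155, 0.2642]
ee_rot: [0.631, 0.776, 0.001, 0.0]
contact_force: [0.6, 0.4, -0.4]
grip_width: 0.0321
gripper_force: 0.0
```

drive_tool([
  {"claw":3.2,"x":3.5,"y":-0.44,"z":0,"rx":0,"ry":0,"rz":0},
  {"claw":3.2,"x":3.5,"y":-0.44,"z":0,"rx":0,"ry":0,"rz":0},
  {"claw":3.2,"x":3.5,"y":-0.44,"z":0,"rx":0,"ry":0,"rz":0},
  {"claw":3.2,"x":3.5,"y":-0.44,"z":0,"rx":0,"ry":0,"rz":0},
  {"claw":3.2,"x":3.2,"y":-0.44,"z":0,"rx":0,"ry":0,"rz":0},
  {"claw":3.2,"x":0,"y":0,"z":0,"rx":0,"ry":0,"rz":-0.12},
  {"claw":3.2,"x":0,"y":0,"z":0,"rx":0,"ry":0,"rz":-0.12},
  {"claw":3.2,"x":0,"y":0,"z":0,"rx":0,"ry":0,"rz":-0.12},
])

```text
time_s: 7.08
position: [0.462, 0.3183, 0.264]
ee_rot: [0.478, 0.878, 0.001, 0.0]
contact_force: [1.1, -0.7, 0.1]
grip_width: 0.0321
gripper_force: 0.0
```

drive_tool([
  {"claw":3.2,"x":0,"y":0,"z":0,"rx":0,"ry":0,"rz":-0.12},
  {"claw":3.2,"x":0,"y":0,"z":0,"rx":0,"ry":0,"rz":-0.12},
  {"claw":3.2,"x":0,"y":0,"z":0,"rx":0,"ry":0,"rz":-0.12},
  {"claw":3.2,"x":0,"y":0,"z":0,"rx":0,"ry":0,"rz":-0.12},
  {"claw":3.2,"x":0,"y":0,"z":0,"rx":0,"ry":0,"rz":-0.12},
  {"claw":3.2,"x":0,"y":0,"z":0,"rx":0,"ry":0,"rz":-0.12},
  {"claw":3.2,"x":0,"y":0,"z":0,"rx":0,"ry":0,"rz":-0.12},
  {"claw":3.2,"x":0,"y":0,"z":0,"rx":0,"ry":0,"rz":-0.12},
])

```text
time_s: 7.75
position: [0.4625, 0.3174, 0.2641]
ee_rot: [0.019, 1.0, 0.001, 0.0]
contact_force: [-0.7, -0.3, -0.4]
grip_width: 0.0321
gripper_force: 0.0
```

```bash
python3 - <<'E'
from h import *
s=read_state();im=grab_frame("wrist");C=cam("wrist",s)
print(s["time_s"],s["position"],s["ee_rot"],s["q"])
cv2.imwrite("pics/w3.png",im[:,:,::-1])
t=grab_frame("top");S=red(t[160:240,225:350]);print(len(S))
E
```

```text
7.75 [0.4625 0.3174 0.2641] [0.0193 0.9998 0.0008 0.0004] [-0.8777  0.3138  0.2394  1.7222 -0.0825  1.1136  0.9189]
0
```

View pics/w3.png

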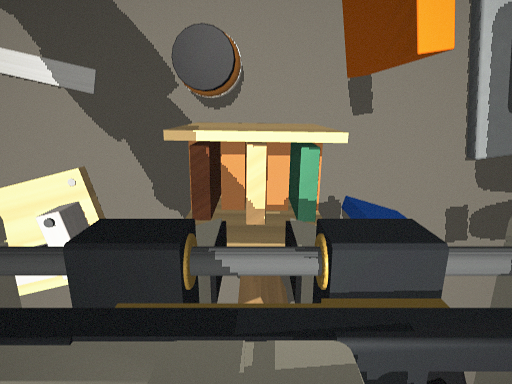

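The wrist view shows the oak blank in the middle slot: top face u 246-267, far edge at v=143. Walnut is on the left (205,180) and green on the right (305,180).

```bash
python3 - <<'E'
from h import *
s=read_state();C=cam("wrist",s);Rt=R.from_quat(s["ee_rot"]).as_matrix()
P={k:ray(C,uv,z) for k,uv,z in [("bl",(246,143),.128),("br",(267,144),.128),("bl2",(246,200),.128),("br2",(267,200),.128),("wl",(165,133),.152),("wr",(347,137),.152)]}
for k,p in P.items(): print(k,p,"tool",Rt.T@(p-s["position"])*100)
im=cv2.cvtColor(cv2.imread("pics/w3.png"),cv2.COLOR_BGR2GRAY)
for v in (155,170,185): print(im[v,238:276])
print(im[138:230:2,256])
E
```

```text
bl [0.4247 0.3111 0.128 ] tool [ 3.7668 -0.7885 13.6069]
br [0.4264 0.3294 0.128 ] tool [ 3.6784  1.0532 13.6098]
bl2 [0.4767 0.3084 0.128 ] tool [-1.4411 -0.8311 13.61  ]
br2 [0.4775 0.3277 0.128 ] tool [-1.4429  1.0987 13.613 ]
wl [0.4115 0.2481 0.152 ] tool [ 4.8134 -7.1353 11.1964]
wr [0.4209 0.3925 0.152 ] tool [ 4.4906  7.3334 11.2191]
[186 185 184 184 187 185 190  40 115 249 246 243 243 243 243 242 243 242
 241 240 238 239 240 240 238 240 242 248 158  99 152 147 148 146 146 143
 148 145]
[180 181 179 179 180 181 188  40 160 249 247 245 245 246 246 245 245 244
 244 242 243 244 244 245 245 246 247 246  77 101 185 178 182 180 179 181
 179 180]
[105 103 106  98  99 189 187  44 181 246 242 241 240 240 240 238 238 236
 236 236 238 240 240 240 241 242 245 235  90 185 182 179 179 178 181 176
 178 178]
[248 250  80 106 229 245 244 243 242 239 239 240 241 244 245 245 244 244
 245 243 239 240 239 238 238 240 241 243 242 241 238 236 237 239 240 226
 156 151 155 162 155 164 163 144  92  92]
```

drive_tool([
  {"claw":3.2,"x":0,"y":0.08,"z":3,"rx":0,"ry":0,"rz":0},
  {"claw":3.2,"x":0,"y":0,"z":3,"rx":0,"ry":0,"rz":0},
  {"claw":3.2,"x":0,"y":0,"z":3,"rx":0,"ry":0,"rz":0},
  {"claw":3.2,"x":0,"y":0,"z":3,"rx":0,"ry":0,"rz":0},
  {"claw":3.2,"x":0,"y":0,"z":2,"rx":0,"ry":0,"rz":0},
  {"claw":3.2,"x":0,"y":0,"z":1.2,"rx":0,"ry":0,"rz":0},
  {"claw":3.2,"x":0,"y":0,"z":0,"rx":0,"ry":0,"rz":0},
], newtons=30)

```text
time_s: 8.43
position: [0.4613, 0.3167, 0.1092]
ee_rot: [0.025, 1.0, -0.001, -0.001]
contact_force: [0.4, -0.6, 0.5]
grip_width: 0.0322
gripper_force: 0.0
```

drive_tool([
  {"claw":1.2,"x":0,"y":0,"z":0,"rx":0,"ry":0,"rz":0},
  {"claw":1.2,"x":0,"y":0,"z":0,"rx":0,"ry":0,"rz":0},
  {"claw":1.2,"x":0,"y":0,"z":0,"rx":0,"ry":0,"rz":0},
  {"claw":1.2,"x":0,"y":0,"z":0,"rx":0,"ry":0,"rz":0},
  {"claw":1.2,"x":0,"y":0,"z":0,"rx":0,"ry":0,"rz":0},
])

```text
time_s: 8.85
position: [0.4634, 0.3178, 0.113]
ee_rot: [0.023, 1.0, 0.001, 0.001]
contact_force: [-1.0, 1.4, 7.9]
grip_width: 0.0178
gripper_force: 30.0
```

drive_tool([
  {"claw":1.2,"x":0,"y":0,"z":-1,"rx":0,"ry":0,"rz":0},
  {"claw":1.2,"x":0,"y":0,"z":-3,"rx":0,"ry":0,"rz":0},
  {"claw":1.2,"x":0,"y":0,"z":-3,"rx":0,"ry":0,"rz":0},
  {"claw":1.2,"x":0,"y":0,"z":-3,"rx":0,"ry":0,"rz":0},
  {"claw":1.2,"x":0,"y":0,"z":-3,"rx":0,"ry":0,"rz":0},
  {"claw":1.2,"x":0,"y":0,"z":-3,"rx":0,"ry":0,"rz":0},
  {"claw":1.2,"x":0,"y":0,"z":-3,"rx":0,"ry":0,"rz":0},
])

```text
time_s: 9.43
position: [0.4623, 0.3164, 0.304]
ee_rot: [0.023, 1.0, 0.0, 0.0]
contact_force: [0.8, 0.3, -2.1]
grip_width: 0.0179
gripper_force: 30.0
```

drive_tool([
  {"claw":1.2,"x":-0.8,"y":-2.4,"z":0,"rx":0,"ry":0,"rz":0},
  {"claw":1.2,"x":-1,"y":-3,"z":0,"rx":0,"ry":0,"rz":0},
  {"claw":1.2,"x":-1,"y":-3,"z":0,"rx":0,"ry":0,"rz":0},
  {"claw":1.2,"x":-1,"y":-3,"z":0,"rx":0,"ry":0,"rz":0},
  {"claw":1.2,"x":-1,"y":-3,"z":0,"rx":0,"ry":0,"rz":0},
  {"claw":1.2,"x":-1,"y":-3,"z":0,"rx":0,"ry":0,"rz":0},
  {"claw":1.2,"x":-1,"y":-3,"z":0,"rx":0,"ry":0,"rz":0},
  {"claw":1.2,"x":-1,"y":-3,"z":0,"rx":0,"ry":0,"rz":0},
])

```text
time_s: 10.1
position: [0.5297, 0.0779, 0.3025]
ee_rot: [0.023, 1.0, 0.0, 0.0]
contact_force: [1.2, 0.4, -2.0]
grip_width: 0.018
gripper_force: 30.0
```

drive_tool([
  {"claw":1.2,"x":-1,"y":-3,"z":0,"rx":0,"ry":0,"rz":0},
  {"claw":1.2,"x":-1,"y":-3,"z":0,"rx":0,"ry":0,"rz":0},
  {"claw":1.2,"x":-1,"y":-2.8,"z":0,"rx":0,"ry":0,"rz":0},
  {"claw":1.2,"x":0,"y":0,"z":0,"rx":0,"ry":0,"rz":0.12},
  {"claw":1.2,"x":0,"y":0,"z":0,"rx":0,"ry":0,"rz":0.12},
  {"claw":1.2,"x":0,"y":0,"z":0,"rx":0,"ry":0,"rz":0.12},
  {"claw":1.2,"x":0,"y":0,"z":0,"rx":0,"ry":0,"rz":0.12},
  {"claw":1.2,"x":0,"y":0,"z":0,"rx":0,"ry":0,"rz":0.12},
])

```text
time_s: 10.77
position: [0.5554, -0.0098, 0.3023]
ee_rot: [0.32, 0.947, 0.0, -0.0]
contact_force: [-0.4, 0.9, -1.3]
grip_width: 0.0179
gripper_force: 30.0
```

drive_tool([
  {"claw":1.2,"x":0,"y":0,"z":0,"rx":0,"ry":0,"rz":0.12},
  {"claw":1.2,"x":0,"y":0,"z":0,"rx":0,"ry":0,"rz":0.12},
  {"claw":1.2,"x":0,"y":0,"z":0,"rx":0,"ry":0,"rz":0.12},
  {"claw":1.2,"x":0,"y":0,"z":0,"rx":0,"ry":0,"rz":0.12},
  {"claw":1.2,"x":0,"y":0,"z":0,"rx":0,"ry":0,"rz":0.12},
  {"claw":1.2,"x":0,"y":0,"z":0,"rx":0,"ry":0,"rz":0.12},
  {"claw":1.2,"x":0,"y":0,"z":0,"rx":0,"ry":0,"rz":0},
  {"claw":1.2,"x":0,"y":0,"z":0,"rx":0,"ry":0,"rz":0},
])

```text
time_s: 11.43
position: [0.5556, -0.0095, 0.3021]
ee_rot: [0.63, 0.777, 0.0, -0.0]
contact_force: [0.3, 0.2, -0.8]
grip_width: 0.018
gripper_force: 30.0
```

```bash
python3 - <<'E'
from h import *
s=read_state();im=grab_frame("wrist");C=cam("wrist",s)
print(s["time_s"],s["position"],s["ee_rot"],s["q"])
cv2.imwrite("pics/w4.png",im[:,:,::-1])
E
```

```text
11.4333 [ 0.5556 -0.0095  0.3021] [ 0.6296  0.7769  0.     -0.0001] [-0.5886  0.3095  0.6806  1.7    -0.2069  1.2054  0.3519]
```

View pics/w4.png

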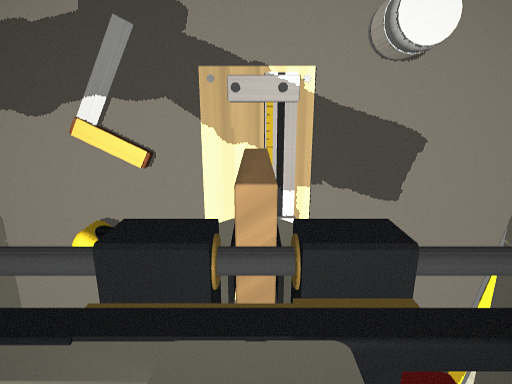

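The wrist view shows the blank held at (255,220), the bed corners at (199,66) and (316,66), and the end stop at 228..298 with its front edge at row 102.

```bash
python3 - <<'E'
from h import *
s=read_state();C=cam("wrist",s);Q=R.from_euler('z',.208).as_matrix()[:2,:2]
im=cv2.imread("pics/w4.png").astype(int)
g=im.sum(2)//3
print(g[80,190:206],g[80,308:322]);print(g[95,222:234],g[95,292:304]);print(g[94:110,270])
print(g[150,262:302],g[190,262:302])
for uv,p in [((199,66),(-.075,.17,.015)),((316.5,66),(.075,.17,.015)),((228,102),(-.035,.125,.06)),((298.5,101.5),(.05,.125,.06))]:
    w=ray(C,uv,p[2]);print(p,"origin est",w[:2]-Q@np.array(p[:2]))
E
```

```text
[ 67  68  69  70  67  66  68  64  69 165 158 158 152 155 153 152] [241 244 210 238 238 241 244  76 116 119 122 114 120 117]
[144 139 143 143 143 120 173 184 183 183 182 183] [183 184 184 181 182 183 177 134 151 154 149 152]
[181 185 186 186 182 186 171 134 127 148 146 129 100 133 149 143]
[ 83  85  87  85  79 108 147 148 146 145 163 186 184 185 145  26  38  36
  36  38  33  55 189 187 179 180 180 184 181 181 180 178 186 177 154 155
 155 152 153 152] [150 151 155 151 151 150 153 153 155 150 151 149 149 152 141  97  61  64
  48  24  46 253 241 239 237 235 237 170 168 235 236 236 201 151 153 205
 233 229 229 229]
(-0.075, 0.17, 0.015) origin est [ 0.5694 -0.057 ]
(0.075, 0.17, 0.015) origin est [ 0.5696 -0.0569]
(-0.035, 0.125, 0.06) origin est [ 0.5694 -0.0572]
(0.05, 0.125, 0.06) origin est [ 0.5672 -0.0571]
```

drive_tool([
  {"claw":1.2,"x":0,"y":0.2,"z":3,"rx":0,"ry":0,"rz":0},
  {"claw":1.2,"x":0,"y":0,"z":3.5,"rx":0,"ry":0,"rz":0},
  {"claw":1.2,"x":0,"y":0,"z":3.5,"rx":0,"ry":0,"rz":0},
  {"claw":1.2,"x":0,"y":0,"z":3.5,"rx":0,"ry":0,"rz":0},
  {"claw":1.2,"x":0,"y":0,"z":2.5,"rx":0,"ry":0,"rz":0},
  {"claw":1.2,"x":0,"y":0,"z":1.2,"rx":0,"ry":0,"rz":0},
  {"claw":1.2,"x":0,"y":0,"z":0.3,"rx":0,"ry":0,"rz":0},
  {"claw":1.2,"x":0,"y":0,"z":0,"rx":0,"ry":0,"rz":0},
])

```text
time_s: 12.15
position: [0.558, -0.0094, 0.1269]
ee_rot: [0.631, 0.776, -0.0, -0.0]
contact_force: [0.3, -0.5, -1.0]
grip_width: 0.018
gripper_force: 30.0
```

drive_tool([
  {"claw":1.2,"x":0,"y":0,"z":0.3,"rx":0,"ry":0,"rz":0},
  {"claw":1.2,"x":0,"y":0,"z":0,"rx":0,"ry":0,"rz":0},
])

```text
time_s: 12.32
position: [0.558, -0.0095, 0.1247]
ee_rot: [0.631, 0.776, 0.0, 0.0]
contact_force: [-2.3, -0.4, -3.7]
grip_width: 0.0178
gripper_force: 30.0
```

drive_tool([
  {"claw":1.2,"x":0,"y":0,"z":0.3,"rx":0,"ry":0,"rz":0},
  {"claw":1.2,"x":0,"y":0,"z":0,"rx":0,"ry":0,"rz":0},
])

```text
time_s: 12.48
position: [0.558, -0.0092, 0.1212]
ee_rot: [0.631, 0.776, 0.0, 0.0]
contact_force: [-2.8, -1.5, -1.3]
grip_width: 0.0179
gripper_force: 30.0
```

drive_tool([
  {"claw":1.2,"x":0,"y":0,"z":0.2,"rx":0,"ry":0,"rz":0},
  {"claw":1.2,"x":0,"y":0,"z":0,"rx":0,"ry":0,"rz":0},
])

```text
time_s: 12.65
position: [0.5581, -0.0091, 0.12]
ee_rot: [0.631, 0.776, 0.001, 0.0]
contact_force: [-6.0, -0.2, 12.4]
grip_width: 0.0176
gripper_force: 30.0
```

drive_tool([
  {"claw":2.2,"x":0,"y":0,"z":-0.1,"rx":0,"ry":0,"rz":0},
  {"claw":2.8,"x":0,"y":0,"z":0,"rx":0,"ry":0,"rz":0},
  {"claw":3.2,"x":0,"y":0,"z":0,"rx":0,"ry":0,"rz":0},
  {"claw":3.2,"x":1,"y":0,"z":0,"rx":0,"ry":0,"rz":0},
  {"claw":3.2,"x":1,"y":0,"z":0,"rx":0,"ry":0,"rz":0},
  {"claw":3.2,"x":0,"y":0,"z":0,"rx":0,"ry":-0.1,"rz":0},
  {"claw":3.2,"x":0,"y":0,"z":0,"rx":0,"ry":-0.1,"rz":0},
  {"claw":3.2,"x":0,"y":0,"z":0,"rx":0,"ry":0,"rz":0},
])

```text
time_s: 13.32
position: [0.5533, 0.0184, 0.1183]
ee_rot: [0.623, 0.775, -0.064, 0.078]
contact_force: [-0.8, 1.9, -0.5]
grip_width: 0.0321
gripper_force: 0.0
```

```bash
python3 - <<'E'
from h import *
s=read_state();print(s["time_s"],s["position"],s["q"],s["contact_force"])
E
```

```text
13.3167 [0.5533 0.0184 0.1183] [-0.7579  0.5391  0.708   1.9604 -0.2044  0.7476  0.2392] [-0.7548  1.8576 -0.5247]
```

drive_tool([
  {"claw":3.2,"x":0,"y":0,"z":0,"rx":0,"ry":0,"rz":0},
  {"claw":3.2,"x":0,"y":0,"z":0,"rx":0,"ry":-0.1,"rz":0},
  {"claw":3.2,"x":0,"y":0,"z":0,"rx":0,"ry":-0.1,"rz":0},
  {"claw":3.2,"x":0,"y":0,"z":0,"rx":0,"ry":-0.1,"rz":0},
  {"claw":3.2,"x":0,"y":0,"z":0,"rx":0,"ry":0,"rz":0},
])

```text
time_s: 13.73
position: [0.5532, 0.0151, 0.1173]
ee_rot: [0.608, 0.754, -0.158, 0.193]
contact_force: [-0.8, 1.7, -0.6]
grip_width: 0.0321
gripper_force: 0.0
```

```bash
python3 - <<'E'
from h import *
s=read_state();print(s["time_s"],s["position"],s["q"],s["contact_force"])
print(R.from_quat(s["ee_rot"]).as_matrix())
E
```

```text
13.7333 [0.5532 0.0151 0.1173] [-1.0365  0.6848  0.9038  1.9885 -0.0262  0.7112 -0.0188] [-0.8479  1.6992 -0.6291]
[[-0.1865  0.9775  0.0987]
 [ 0.8558  0.211  -0.4723]
 [-0.4825 -0.0036 -0.8759]]
```

drive_tool([
  {"claw":3.2,"x":0,"y":0,"z":0,"rx":0,"ry":-0.1,"rz":0},
  {"claw":3.2,"x":0,"y":0,"z":0,"rx":0,"ry":-0.1,"rz":0},
  {"claw":3.2,"x":0,"y":0,"z":0,"rx":0,"ry":-0.1,"rz":0},
  {"claw":3.2,"x":0,"y":0,"z":0,"rx":0,"ry":0,"rz":0},
])

```text
time_s: 14.07
position: [0.553, 0.0128, 0.1159]
ee_rot: [0.578, 0.716, -0.249, 0.302]
contact_force: [-0.9, 1.5, -1.7]
grip_width: 0.0319
gripper_force: 0.0
```

```bash
python3 - <<'E'
from h import *
s=read_state();print(s["time_s"],s["position"],s["q"],s["contact_force"])
print(R.from_quat(s["ee_rot"]).as_matrix())
im=grab_frame("side");cv2.imwrite("pics/s5.png",cv2.resize(im[100:340,130:390,::-1],(780,720)[:1]+(580,)))
E
```

```text
14.0667 [0.553  0.0128 0.1159] [-1.2185  0.9154  1.0341  1.9871  0.0641  0.7253 -0.1976] [-0.8705  1.5102 -1.6614]
[[-0.1491  0.9781  0.1452]
 [ 0.6772  0.208  -0.7058]
 [-0.7205 -0.0069 -0.6934]]
```

View pics/s5.png

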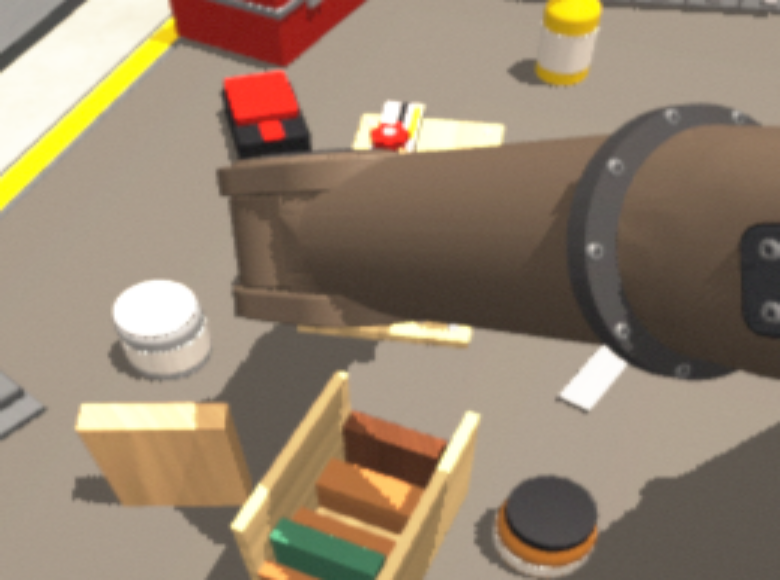

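The side view shows the arm leaning over the jig, clear of the rack at (345,490), which now has an empty middle slot. The knob at (390,133) is clear.

drive_tool([
  {"claw":3.2,"x":0,"y":0,"z":0,"rx":0,"ry":-0.1,"rz":0},
  {"claw":3.2,"x":0,"y":0,"z":0,"rx":0,"ry":0,"rz":0},
  {"claw":3.2,"x":0,"y":0,"z":0,"rx":0,"ry":0,"rz":0},
])

```text
time_s: 14.37
position: [0.5536, 0.0093, 0.1195]
ee_rot: [0.569, 0.699, -0.274, 0.335]
contact_force: [0.7, 0.1, 0.1]
grip_width: 0.032
gripper_force: 0.0
```

```bash
cat >> h.py <<'E'
O=np.array([.569,-.0573]);QJ=R.from_euler('z',.208).as_matrix()
def rep():
    s=read_state();M=QJ.T@R.from_quat(s["ee_rot"]).as_matrix();p=s["position"]-np.r_[O,0]
    print(s["time_s"],"jig mm",QJ.T@p*1e3,"q",s["q"],"F jig",QJ.T@s["contact_force"],"lean deg",np.degrees(np.arctan2(M[1,2],-M[2,2])));print("tool in jig",M)
E
python3 -c "
from h import *
rep()
s=read_state();im=grab_frame('wrist');cv2.imwrite('pics/w6.png',im[:,:,::-1])"
```

```text
14.3667 jig mm [ -1.267   68.3767 119.4919] q [-1.2557  0.9882  1.0666  1.982   0.0842  0.7384 -0.2439] F jig [ 0.734  -0.0972  0.0813] lean deg -51.327756197970004
tool in jig [[ 0.0022  1.     -0.0045]
 [ 0.6249 -0.0049 -0.7807]
 [-0.7807 -0.0011 -0.6249]]
```

View pics/w6.png

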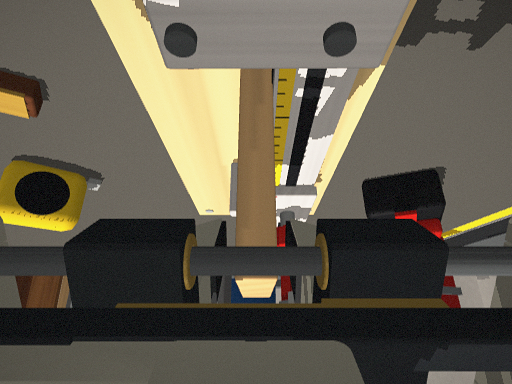

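The wrist view shows the blank standing upright between the open fingers (u 238-275), with the end stop at top. I close the grip, lift, and rotate.

drive_tool([
  {"claw":1.2,"x":0,"y":0,"z":0,"rx":0,"ry":0,"rz":0},
  {"claw":1.2,"x":0,"y":0,"z":0,"rx":0,"ry":0,"rz":0},
  {"claw":1.2,"x":0,"y":0,"z":0,"rx":0,"ry":0,"rz":0},
  {"claw":1.2,"x":0,"y":0,"z":0,"rx":0,"ry":0,"rz":0},
  {"claw":1.2,"x":0,"y":0,"z":0,"rx":0,"ry":0,"rz":0},
], newtons=35)

```text
time_s: 14.83
position: [0.5539, 0.0099, 0.1206]
ee_rot: [0.569, 0.698, -0.274, 0.337]
contact_force: [0.1, -0.1, 6.7]
grip_width: 0.0178
gripper_force: 35.0
```

drive_tool([
  {"claw":1.2,"x":-0.8,"y":0,"z":-0.6,"rx":0,"ry":0,"rz":0},
  {"claw":1.2,"x":-1.8,"y":0,"z":-1.45,"rx":0,"ry":0,"rz":0},
  {"claw":1.2,"x":-1.8,"y":0,"z":-1.45,"rx":0,"ry":0,"rz":0},
  {"claw":1.2,"x":-1.8,"y":0,"z":-1.45,"rx":0,"ry":0,"rz":0},
  {"claw":1.2,"x":0,"y":0,"z":0,"rx":0,"ry":0.1,"rz":0},
  {"claw":1.2,"x":0,"y":0,"z":0,"rx":0,"ry":0.12,"rz":0},
  {"claw":1.2,"x":0,"y":0,"z":0,"rx":0,"ry":0.12,"rz":0},
  {"claw":1.2,"x":0,"y":0,"z":0,"rx":0,"ry":0.12,"rz":0},
])

```text
time_s: 15.5
position: [0.5539, 0.0115, 0.2004]
ee_rot: [0.616, 0.758, -0.135, 0.168]
contact_force: [0.0, -1.0, -3.0]
grip_width: 0.018
gripper_force: 35.0
```

drive_tool([
  {"claw":1.2,"x":0,"y":0,"z":0,"rx":0,"ry":0.1,"rz":0},
  {"claw":1.2,"x":0,"y":0,"z":0,"rx":0,"ry":0.1,"rz":0},
  {"claw":1.2,"x":0,"y":0,"z":0,"rx":0,"ry":0.1,"rz":0},
  {"claw":1.2,"x":0,"y":0,"z":0,"rx":0,"ry":0.1,"rz":0},
  {"claw":1.2,"x":0,"y":0,"z":0,"rx":0,"ry":0.1,"rz":0},
  {"claw":1.2,"x":0,"y":0,"z":0,"rx":0,"ry":0.1,"rz":0},
  {"claw":1.2,"x":0,"y":0,"z":0,"rx":0,"ry":0.1,"rz":0},
])

```text
time_s: 16.08
position: [0.554, 0.0103, 0.2007]
ee_rot: [0.625, 0.769, 0.085, -0.101]
contact_force: [-0.0, 0.5, -2.3]
grip_width: 0.0176
gripper_force: 35.0
```

```bash
python3 -c "
from h import *
rep()"
```

```text
16.0833 jig mm [ -0.7013  69.204  200.6747] q [-0.4025  0.4595  0.6373  1.8024 -0.5695  1.1398  0.6927] F jig [ 0.0686  0.5289 -2.2994] lean deg 15.191894901639008
tool in jig [[ 0.0016  1.      0.0043]
 [ 0.9651 -0.0027  0.2621]
 [ 0.2621  0.0037 -0.965 ]]
```

drive_tool([
  {"claw":1.2,"x":0,"y":0,"z":0,"rx":0,"ry":0.1,"rz":0},
  {"claw":1.2,"x":0,"y":0,"z":0,"rx":0,"ry":0.1,"rz":0},
  {"claw":1.2,"x":0,"y":0,"z":0,"rx":0,"ry":0.1,"rz":0},
  {"claw":1.2,"x":0,"y":0,"z":0,"rx":0,"ry":0.1,"rz":0},
  {"claw":1.2,"x":0,"y":0,"z":0,"rx":0,"ry":0,"rz":0},
  {"claw":1.2,"x":0,"y":0,"z":0,"rx":0,"ry":0,"rz":0},
])

```text
time_s: 16.58
position: [0.5535, 0.0087, 0.1982]
ee_rot: [0.599, 0.733, 0.203, -0.251]
contact_force: [0.8, -0.1, -1.8]
grip_width: 0.0179
gripper_force: 35.0
```

```bash
python3 -c "
from h import *
rep()"
```

```text
16.5833 jig mm [ -1.5608  67.7967 198.2031] q [-0.0958  0.5974  0.5105  1.7232 -0.8165  1.4217  0.9515] F jig [ 0.723  -0.2975 -1.8272] lean deg 37.65205576894855
tool in jig [[ 0.0059  1.      0.0022]
 [ 0.7917 -0.006   0.6109]
 [ 0.6109 -0.0019 -0.7917]]
```

drive_tool([
  {"claw":1.2,"x":-2,"y":-0.15,"z":-1.5,"rx":0,"ry":0.017,"rz":0},
  {"claw":1.2,"x":-1.9,"y":0,"z":-1.5,"rx":0,"ry":0,"rz":0},
  {"claw":1.2,"x":-1.34,"y":0,"z":1.74,"rx":0,"ry":0,"rz":0},
  {"claw":1.2,"x":-1.34,"y":0,"z":1.74,"rx":0,"ry":0,"rz":0},
  {"claw":1.2,"x":-1.34,"y":0,"z":1.74,"rx":0,"ry":0,"rz":0},
  {"claw":1.2,"x":0,"y":0,"z":0,"rx":0,"ry":0,"rz":0},
  {"claw":1.2,"x":0,"y":0,"z":0,"rx":0,"ry":0,"rz":0},
])

```text
time_s: 17.17
position: [0.5617, -0.0348, 0.133]
ee_rot: [0.594, 0.733, 0.208, -0.258]
contact_force: [-0.1, 0.7, -1.7]
grip_width: 0.018
gripper_force: 35.0
```

```bash
python3 -c "
from h import *
rep()
im=grab_frame('side');cv2.imwrite('pics/s7.png',cv2.resize(im[110:290,190:360,::-1],(566,600)))"
```

```text
17.1667 jig mm [ -2.4702  23.5632 132.9737] q [-0.0018  0.7219  0.49    1.6995 -0.8447  1.4031  1.0797] F jig [ 0.0761  0.7264 -1.7197] lean deg 38.72477894385158
tool in jig [[ 0.0007  1.     -0.0007]
 [ 0.7802 -0.0001  0.6256]
 [ 0.6256 -0.001  -0.7802]]
```

View pics/s7.png

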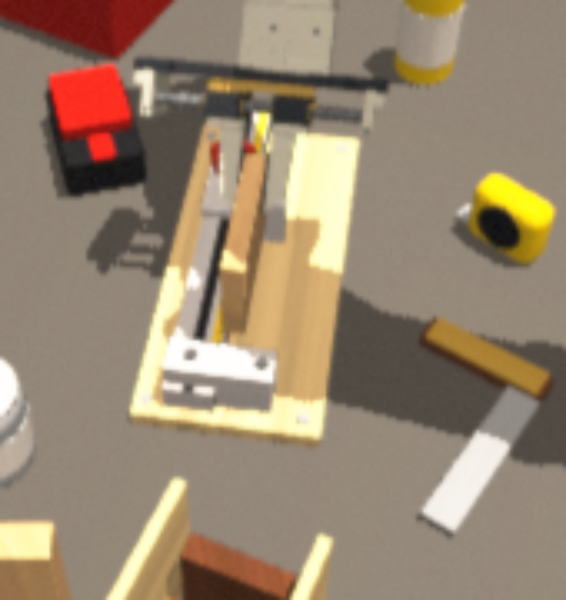

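The side view shows the blank horizontal on edge above the bed, left end clear of the end stop at (220,370). The knob at (215,155) lies behind the fingers.

drive_tool([
  {"claw":1.2,"x":-0.4,"y":0,"z":-0.3,"rx":0,"ry":0,"rz":0},
  {"claw":1.2,"x":0,"y":0,"z":0,"rx":0,"ry":0,"rz":0},
  {"claw":1.2,"x":-0.92,"y":0,"z":1.14,"rx":0,"ry":0,"rz":0},
  {"claw":1.2,"x":-0.92,"y":0,"z":1.14,"rx":0,"ry":0,"rz":0},
  {"claw":1.2,"x":-0.92,"y":0,"z":1.14,"rx":0,"ry":0,"rz":0},
  {"claw":1.2,"x":-0.6,"y":0,"z":0.74,"rx":0,"ry":0,"rz":0},
  {"claw":1.2,"x":0,"y":0,"z":0,"rx":0,"ry":0,"rz":0},
  {"claw":1.2,"x":0,"y":0,"z":0,"rx":0,"ry":0,"rz":0},
])

```text
time_s: 17.88
position: [0.5624, -0.0414, 0.0779]
ee_rot: [0.595, 0.731, 0.209, -0.259]
contact_force: [0.2, -1.1, -1.9]
grip_width: 0.0183
gripper_force: 35.0
```

```bash
python3 -c "
from h import *
rep()"
```

```text
17.8833 jig mm [-3.1378 16.9304 77.8679] q [ 0.0251  0.8008  0.4664  1.7144 -0.881   1.3428  1.1484] F jig [-0.045  -1.1499 -1.8626] lean deg 38.85358578797946
tool in jig [[ 0.0039  1.      0.0005]
 [ 0.7787 -0.0033  0.6273]
 [ 0.6273 -0.0021 -0.7788]]
```

drive_tool([
  {"claw":1.2,"x":-0.25,"y":0,"z":0.3,"rx":0,"ry":0,"rz":0},
  {"claw":1.2,"x":0,"y":0,"z":0,"rx":0,"ry":0,"rz":0},
])

```text
time_s: 18.05
position: [0.5631, -0.0417, 0.0748]
ee_rot: [0.595, 0.732, 0.21, -0.257]
contact_force: [-0.2, -0.2, -1.3]
grip_width: 0.0178
gripper_force: 35.0
```

drive_tool([
  {"claw":1.2,"x":-0.1,"y":0,"z":0.12,"rx":0,"ry":0,"rz":0},
  {"claw":1.2,"x":0,"y":0,"z":0,"rx":0,"ry":0,"rz":0},
])

```text
time_s: 18.22
position: [0.5632, -0.0417, 0.0736]
ee_rot: [0.595, 0.732, 0.21, -0.257]
contact_force: [-0.6, 0.1, -0.7]
grip_width: 0.0183
gripper_force: 35.0
```

drive_tool([
  {"claw":1.2,"x":-0.1,"y":0,"z":0.12,"rx":0,"ry":0,"rz":0},
  {"claw":1.2,"x":0,"y":0,"z":0,"rx":0,"ry":0,"rz":0},
])

```text
time_s: 18.38
position: [0.5631, -0.0416, 0.0719]
ee_rot: [0.595, 0.732, 0.21, -0.258]
contact_force: [0.5, -0.4, -1.2]
grip_width: 0.0177
gripper_force: 35.0
```

drive_tool([
  {"claw":1.2,"x":-0.1,"y":0,"z":0.12,"rx":0,"ry":0,"rz":0},
  {"claw":1.2,"x":0,"y":0,"z":0,"rx":0,"ry":0,"rz":0},
])

```text
time_s: 18.55
position: [0.5632, -0.0417, 0.0712]
ee_rot: [0.595, 0.732, 0.21, -0.258]
contact_force: [-0.9, -2.0, 6.2]
grip_width: 0.0177
gripper_force: 35.0
```

drive_tool([
  {"claw":1.2,"x":0,"y":0.15,"z":0,"rx":0,"ry":0,"rz":0},
  {"claw":1.2,"x":0,"y":0.15,"z":0,"rx":0,"ry":0,"rz":0},
  {"claw":1.2,"x":0,"y":0,"z":0,"rx":0,"ry":0,"rz":0},
])

```text
time_s: 18.8
position: [0.5647, -0.0413, 0.0713]
ee_rot: [0.595, 0.732, 0.209, -0.259]
contact_force: [-7.2, -2.8, 8.9]
grip_width: 0.0178
gripper_force: 35.0
```

drive_tool([
  {"claw":1.2,"x":0.12,"y":0,"z":0.1,"rx":0,"ry":0,"rz":0},
  {"claw":1.2,"x":0.12,"y":0,"z":0.1,"rx":0,"ry":0,"rz":0},
  {"claw":1.2,"x":0,"y":0,"z":0,"rx":0,"ry":0,"rz":0},
])

```text
time_s: 19.05
position: [0.5647, -0.0408, 0.0712]
ee_rot: [0.596, 0.732, 0.209, -0.257]
contact_force: [-4.6, -10.0, 11.8]
grip_width: 0.0178
gripper_force: 35.0
```

```bash
python3 -c "
from h import *
rep()"
```

```text
19.05 jig mm [-0.8241 16.9864 71.2379] q [ 0.0237  0.8099  0.4647  1.714  -0.8874  1.3324  1.1532] F jig [-6.5959 -8.8702 11.7521] lean deg 38.626331187531484
tool in jig [[ 0.0036  1.      0.0021]
 [ 0.7812 -0.0041  0.6242]
 [ 0.6242 -0.0006 -0.7812]]
```

drive_tool([
  {"claw":1.2,"x":0.12,"y":-0.05,"z":0.04,"rx":0,"ry":0,"rz":0},
  {"claw":1.2,"x":0.15,"y":0,"z":0.1,"rx":0,"ry":0,"rz":0},
  {"claw":1.2,"x":0,"y":0,"z":0,"rx":0,"ry":0,"rz":0},
])

```text
time_s: 19.3
position: [0.564, -0.0377, 0.0713]
ee_rot: [0.596, 0.732, 0.209, -0.256]
contact_force: [-2.5, -8.3, 5.0]
grip_width: 0.018
gripper_force: 35.0
```

```bash
python3 -c "
from h import *
rep()"
```

```text
19.3 jig mm [-0.8659 20.2199 71.3051] q [ 0.0195  0.8071  0.4634  1.7195 -0.8893  1.3278  1.1522] F jig [-4.142  -7.5936  4.9669] lean deg 38.60456668718078
tool in jig [[ 0.0034  1.      0.0025]
 [ 0.7815 -0.0042  0.6239]
 [ 0.6239 -0.0002 -0.7815]]
```

drive_tool([
  {"claw":1.2,"x":0.16,"y":0,"z":0.12,"rx":0,"ry":0,"rz":0},
  {"claw":1.2,"x":0,"y":0,"z":0,"rx":0,"ry":0,"rz":0},
])

```text
time_s: 19.47
position: [0.5639, -0.0377, 0.0713]
ee_rot: [0.597, 0.732, 0.208, -0.255]
contact_force: [-2.4, -14.7, 6.1]
grip_width: 0.0177
gripper_force: 35.0
```

drive_tool([
  {"claw":1.2,"x":0.12,"y":0,"z":0.1,"rx":0,"ry":0,"rz":0},
  {"claw":1.2,"x":0,"y":0,"z":0,"rx":0,"ry":0,"rz":0},
])

```text
time_s: 19.63
position: [0.5639, -0.0376, 0.0713]
ee_rot: [0.597, 0.732, 0.208, -0.254]
contact_force: [-1.0, -19.0, 7.1]
grip_width: 0.0179
gripper_force: 35.0
```

```bash
python3 -c "
from h import *
rep()"
```

```text
19.6333 jig mm [-0.9124 20.3138 71.2954] q [ 0.0162  0.8042  0.4657  1.7236 -0.8902  1.3221  1.1509] F jig [ -4.9122 -18.4149   7.082 ] lean deg 38.31558255038033
tool in jig [[ 0.0052  1.      0.0047]
 [ 0.7846 -0.007   0.62  ]
 [ 0.62    0.0005 -0.7846]]
```

drive_tool([
  {"claw":1.2,"x":-0.2,"y":0,"z":-0.15,"rx":0,"ry":0,"rz":0},
  {"claw":2.0,"x":0,"y":0,"z":0,"rx":0,"ry":0,"rz":0},
  {"claw":2.6,"x":0,"y":0,"z":0,"rx":0,"ry":0,"rz":0},
  {"claw":3.2,"x":0,"y":0,"z":0,"rx":0,"ry":0,"rz":0},
  {"claw":3.2,"x":0,"y":0,"z":-0.5,"rx":0,"ry":0,"rz":0},
  {"claw":3.2,"x":0,"y":0,"z":-2,"rx":0,"ry":0,"rz":0},
  {"claw":3.2,"x":0,"y":0,"z":-3,"rx":0,"ry":0,"rz":0},
  {"claw":3.2,"x":0,"y":0,"z":-3,"rx":0,"ry":0,"rz":0},
])

```text
time_s: 20.3
position: [0.5745, -0.0859, 0.1378]
ee_rot: [0.595, 0.732, 0.209, -0.259]
contact_force: [0.5, -0.9, -0.6]
grip_width: 0.032
gripper_force: 0.0
```

drive_tool([
  {"claw":6.5,"x":0,"y":0,"z":-3,"rx":0,"ry":0,"rz":0},
  {"claw":6.5,"x":0,"y":0,"z":-3,"rx":0,"ry":0,"rz":0},
  {"claw":6.5,"x":0,"y":0,"z":-3,"rx":0,"ry":-0.1,"rz":0},
  {"claw":6.5,"x":0,"y":0,"z":0,"rx":0,"ry":-0.1,"rz":0},
  {"claw":6.5,"x":0,"y":0,"z":0,"rx":0,"ry":-0.1,"rz":0},
  {"claw":6.5,"x":0,"y":0,"z":0,"rx":0,"ry":-0.1,"rz":0},
  {"claw":6.5,"x":0,"y":0,"z":0,"rx":0,"ry":-0.1,"rz":0},
  {"claw":6.5,"x":0,"y":0,"z":0,"rx":0,"ry":-0.1,"rz":0},
])

```text
time_s: 20.97
position: [0.5867, -0.1416, 0.2084]
ee_rot: [0.631, 0.775, 0.024, -0.027]
contact_force: [0.0, 1.0, 0.4]
grip_width: 0.0652
gripper_force: 0.0
```

drive_tool([
  {"claw":6.5,"x":0,"y":0,"z":0,"rx":0,"ry":-0.06,"rz":0},
  {"claw":6.5,"x":0,"y":0,"z":0,"rx":0,"ry":0,"rz":0},
  {"claw":6.5,"x":0,"y":0,"z":0,"rx":0,"ry":0,"rz":0},
])

```text
time_s: 21.22
position: [0.5864, -0.1397, 0.2074]
ee_rot: [0.63, 0.777, 0.006, -0.008]
contact_force: [-0.0, -0.3, 0.9]
grip_width: 0.0648
gripper_force: 0.0
```

```bash
python3 -c "
from h import *
rep()
s=read_state();im=grab_frame('wrist');cv2.imwrite('pics/w8.png',im[:,:,::-1]);C=cam('wrist',s)
for st,ce in red(im): print(st,ce,QJ.T@(ray(C,(st[0]+st[2]/2,st[1]+st[3]/2),.083)-np.r_[O,0]))
"
```

```text
21.2167 jig mm [ -0.0331 -84.2155 207.4321] q [-0.359   0.5177  0.7713  1.715  -0.4191  1.088   0.7578] F jig [-0.0904 -0.2598  0.8587] lean deg 1.1096827508557345
tool in jig [[ 0.0004  1.     -0.0001]
 [ 0.9998 -0.0004  0.0194]
 [ 0.0194 -0.0001 -0.9998]]
[ 267  145   45   47 1233] [288.279  168.3382] [ 0.0301 -0.0637  0.083 ]
[398 171  28  36 637] [411.5102 188.2794] [ 0.1374 -0.0818  0.083 ]
[395 195  69  24 883] [437.1982 210.1778] [ 0.1547 -0.0982  0.083 ]
```

View pics/w8.png

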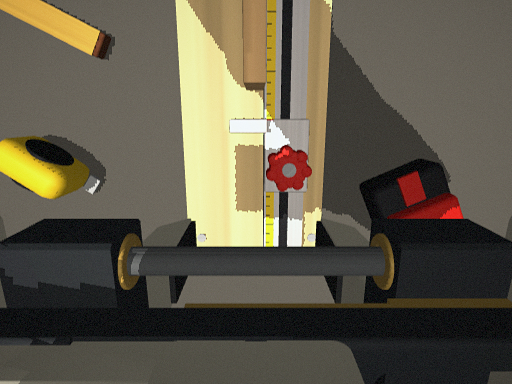

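The wrist view shows the blank seated along the fence, its end at (254,85). The sliding stop plate is at (250,126) and the knob at (289,169). Everything is in place, so I grip the knob.

drive_tool([
  {"claw":6.5,"x":2.05,"y":2.85,"z":0,"rx":0,"ry":-0.019,"rz":0},
  {"claw":6.5,"x":0,"y":0,"z":3.5,"rx":0,"ry":0,"rz":0},
  {"claw":6.5,"x":0,"y":0,"z":3.5,"rx":0,"ry":0,"rz":0},
  {"claw":6.5,"x":0,"y":0,"z":3.5,"rx":0,"ry":0,"rz":0},
  {"claw":6.5,"x":0,"y":0,"z":2,"rx":0,"ry":0,"rz":0},
  {"claw":6.5,"x":0,"y":0,"z":0.5,"rx":0,"ry":0,"rz":0},
  {"claw":6.5,"x":0,"y":0,"z":0,"rx":0,"ry":0,"rz":0},
], newtons=20)

```text
time_s: 21.85
position: [0.609, -0.1175, 0.0762]
ee_rot: [0.632, 0.775, -0.001, -0.001]
contact_force: [-0.1, -0.2, 1.1]
grip_width: 0.0651
gripper_force: 0.0
```

drive_tool([
  {"claw":3.0,"x":0,"y":0,"z":0,"rx":0,"ry":0,"rz":0},
  {"claw":3.0,"x":0,"y":0,"z":0,"rx":0,"ry":0,"rz":0},
  {"claw":3.0,"x":0,"y":0,"z":0,"rx":0,"ry":0,"rz":0},
  {"claw":3.0,"x":0,"y":0,"z":0,"rx":0,"ry":0,"rz":0},
  {"claw":3.0,"x":0,"y":0,"z":0,"rx":0,"ry":0,"rz":0},
])

```text
time_s: 22.27
position: [0.6103, -0.1161, 0.0787]
ee_rot: [0.631, 0.776, -0.0, 0.001]
contact_force: [-2.2, -0.4, 6.2]
grip_width: 0.0395
gripper_force: 20.0
```

drive_tool([
  {"claw":3.0,"x":0.8,"y":0,"z":0,"rx":0,"ry":0,"rz":0},
  {"claw":3.0,"x":0.8,"y":0,"z":0,"rx":0,"ry":0,"rz":0},
  {"claw":3.0,"x":0.6,"y":0,"z":0,"rx":0,"ry":0,"rz":0},
  {"claw":3.0,"x":0,"y":0,"z":0,"rx":0,"ry":0,"rz":0},
])

```text
time_s: 22.6
position: [0.6054, -0.0926, 0.0786]
ee_rot: [0.631, 0.776, -0.0, 0.0]
contact_force: [-4.5, 0.3, 12.4]
grip_width: 0.0396
gripper_force: 20.0
```

```bash
python3 -c "
from h import *
rep()"
```

```text
22.6 jig mm [ 28.3313 -42.0883  78.6033] q [-0.3742  0.6748  0.6696  1.8147 -0.5446  0.8439  0.768 ] F jig [-4.3233  1.1763 12.362 ] lean deg -0.049208382637020154
tool in jig [[ 0.0018  1.      0.0004]
 [ 1.     -0.0018 -0.0009]
 [-0.0009  0.0004 -1.    ]]
```

drive_tool([
  {"claw":3.0,"x":0.2,"y":0,"z":0,"rx":0,"ry":0,"rz":0},
  {"claw":3.0,"x":0.15,"y":0,"z":-0.1,"rx":0,"ry":0,"rz":0},
  {"claw":3.0,"x":0,"y":0,"z":0,"rx":0,"ry":0,"rz":0},
])

```text
time_s: 22.85
position: [0.6047, -0.0897, 0.0787]
ee_rot: [0.631, 0.776, -0.0, 0.0]
contact_force: [-2.4, 1.0, 4.3]
grip_width: 0.0395
gripper_force: 20.0
```

drive_tool([
  {"claw":3.0,"x":0.15,"y":0,"z":0,"rx":0,"ry":0,"rz":0},
  {"claw":3.0,"x":0,"y":0,"z":0,"rx":0,"ry":0,"rz":0},
])

```text
time_s: 23.02
position: [0.6045, -0.0889, 0.0787]
ee_rot: [0.631, 0.776, -0.001, 0.001]
contact_force: [-3.0, 0.4, 5.7]
grip_width: 0.0396
gripper_force: 20.0
```

drive_tool([
  {"claw":3.0,"x":0.15,"y":0,"z":0,"rx":0,"ry":0,"rz":0},
  {"claw":3.0,"x":0,"y":0,"z":0,"rx":0,"ry":0,"rz":0},
])

```text
time_s: 23.18
position: [0.6045, -0.0886, 0.0787]
ee_rot: [0.631, 0.776, -0.001, 0.001]
contact_force: [-1.1, -3.4, 4.1]
grip_width: 0.0393
gripper_force: 20.0
```

```bash
python3 -c "
from h import *
rep()"
```

```text
23.1833 jig mm [ 28.2525 -37.9125  78.7276] q [-0.3843  0.6729  0.6719  1.8194 -0.5438  0.8408  0.7594] F jig [-1.7704 -3.0933  4.0599] lean deg -0.1710027398878452
tool in jig [[ 0.0034  1.      0.0004]
 [ 1.     -0.0034 -0.003 ]
 [-0.003   0.0004 -1.    ]]
```

drive_tool([
  {"claw":3.0,"x":0.2,"y":0,"z":0,"rx":0,"ry":0,"rz":0},
  {"claw":3.0,"x":0,"y":0,"z":0,"rx":0,"ry":0,"rz":0},
  {"claw":3.0,"x":0,"y":0,"z":0,"rx":0,"ry":0,"rz":0},
], newtons=40)

```text
time_s: 23.43
position: [0.6044, -0.0885, 0.0788]
ee_rot: [0.632, 0.775, -0.001, 0.002]
contact_force: [0.8, -7.8, 1.6]
grip_width: 0.0389
gripper_force: 40.0
```

drive_tool([
  {"claw":3.0,"x":0,"y":0,"z":0,"rx":0,"ry":0,"rz":0.1},
  {"claw":3.0,"x":0,"y":0,"z":0,"rx":0,"ry":0,"rz":0.1},
  {"claw":3.0,"x":0,"y":0,"z":0,"rx":0,"ry":0,"rz":0.1},
  {"claw":3.0,"x":0,"y":0,"z":0,"rx":0,"ry":0,"rz":0.1},
  {"claw":3.0,"x":0,"y":0,"z":0,"rx":0,"ry":0,"rz":0},
])

```text
time_s: 23.85
position: [0.6038, -0.0884, 0.0788]
ee_rot: [0.775, 0.632, -0.001, 0.002]
contact_force: [-2.5, -6.8, 5.9]
grip_width: 0.0392
gripper_force: 40.0
```

```bash
cat >> h.py <<'E'
def kn():
    s=read_state();M=QJ.T@R.from_quat(s["ee_rot"]).as_matrix()
    print(s["time_s"],"jig mm",QJ.T@(s["position"]-np.r_[O,0])*1e3,"q7",s["q"][6],"F",QJ.T@s["contact_force"],"T",s["wrist_torque"],"cw turn",-np.arctan2(M[1,1],M[0,1]),s["grip_width"])
E
python3 -c "
from h import *
kn()"
```

```text
23.85 jig mm [ 27.6585 -37.6322  78.8364] q7 0.43499975696542664 F [-3.8692 -6.134   5.9371] T [-1.6119  0.6077 -0.1479] cw turn 0.41117761980848877 0.039227099702610874
```

drive_tool([
  {"claw":3.0,"x":0,"y":0,"z":0,"rx":0,"ry":0,"rz":0.1},
  {"claw":3.0,"x":0,"y":0,"z":0,"rx":0,"ry":0,"rz":0.1},
  {"claw":3.0,"x":0,"y":0,"z":0,"rx":0,"ry":0,"rz":0.1},
  {"claw":3.0,"x":0,"y":0,"z":0,"rx":0,"ry":0,"rz":0},
])

```text
time_s: 24.18
position: [0.6034, -0.0883, 0.0789]
ee_rot: [0.861, 0.509, -0.001, 0.002]
contact_force: [-4.7, -5.8, 7.6]
grip_width: 0.039
gripper_force: 40.0
```

```bash
python3 -c "
from h import *
kn()"
```

```text
24.1833 jig mm [ 27.2709 -37.4121  78.88  ] q7 0.19550324279521045 F [-5.7591 -4.6921  7.6482] T [-1.3867  1.0257 -0.1587] cw turn 0.7111745855947608 0.03897921494539002
```

drive_tool([
  {"claw":3.0,"x":0,"y":0,"z":0,"rx":0,"ry":0,"rz":0.1},
  {"claw":3.0,"x":0,"y":0,"z":0,"rx":0,"ry":0,"rz":0.1},
  {"claw":3.0,"x":0,"y":0,"z":0,"rx":0,"ry":0,"rz":0},
])

```text
time_s: 24.43
position: [0.6045, -0.0865, 0.0789]
ee_rot: [0.907, 0.422, -0.0, 0.002]
contact_force: [-1.8, -2.1, 8.3]
grip_width: 0.0388
gripper_force: 40.0
```

```bash
python3 -c "
from h import *
kn()"
```

```text
24.4333 jig mm [ 28.7087 -35.9     78.9053] q7 0.03507302571809757 F [-2.1764 -1.674   8.3034] T [-0.5036  0.3166  0.4078] cw turn 0.9084459674864361 0.038829122925241884
```

drive_tool([
  {"claw":3.0,"x":0,"y":0,"z":0,"rx":0,"ry":0,"rz":0.1},
  {"claw":3.0,"x":0,"y":0,"z":0,"rx":0,"ry":0,"rz":0},
], newtons=55)

```text
time_s: 24.6
position: [0.6057, -0.0854, 0.079]
ee_rot: [0.926, 0.377, 0.001, 0.002]
contact_force: [2.8, -0.1, 5.4]
grip_width: 0.0387
gripper_force: 55.0
```

```bash
python3 -c "
from h import *
kn()"
```

```text
24.6 jig mm [ 30.1451 -35.0384  78.9679] q7 -0.04469396408281453 F [ 2.7621 -0.6537  5.442 ] T [ 0.0194 -0.5575  0.6269] cw turn 1.0055201582081708 0.03873711969210485
```

drive_tool([
  {"claw":3.0,"x":0,"y":0,"z":0,"rx":0,"ry":0,"rz":0.1},
  {"claw":3.0,"x":0,"y":0,"z":0,"rx":0,"ry":0,"rz":0},
])

```text
time_s: 24.77
position: [0.6066, -0.0849, 0.0791]
ee_rot: [0.944, 0.331, 0.002, 0.002]
contact_force: [6.8, 1.0, 4.3]
grip_width: 0.0387
gripper_force: 55.0
```

```bash
python3 -c "
from h import *
kn()
im=grab_frame('wrist');cv2.imwrite('pics/w9.png',im[:,:,::-1])"
```

```text
24.7667 jig mm [ 31.1366 -34.7814  79.0685] q7 -0.1257010005172672 F [ 6.8473 -0.4452  4.3311] T [ 0.2571 -1.2286  0.8055] cw turn 1.1042902412857667 0.03873788710807677
```

drive_tool([
  {"claw":4.4,"x":0,"y":0,"z":0,"rx":0,"ry":0,"rz":0},
  {"claw":4.4,"x":0,"y":0,"z":-0.5,"rx":0,"ry":0,"rz":0},
  {"claw":4.4,"x":0,"y":0,"z":-2,"rx":0,"ry":0,"rz":0},
  {"claw":4.4,"x":0,"y":0,"z":-4,"rx":0,"ry":0,"rz":0},
  {"claw":6,"x":0,"y":0,"z":-4,"rx":0,"ry":0,"rz":0},
  {"claw":6,"x":0,"y":0,"z":-2,"rx":0,"ry":0,"rz":-0.1},
  {"claw":6,"x":0,"y":0,"z":0,"rx":0,"ry":0,"rz":-0.12},
  {"claw":6,"x":0,"y":0,"z":0,"rx":0,"ry":0,"rz":-0.12},
])

```text
time_s: 25.48
position: [0.6041, -0.0859, 0.2051]
ee_rot: [0.872, 0.489, 0.001, 0.001]
contact_force: [0.3, 0.8, -1.4]
grip_width: 0.0594
gripper_force: 0.0
```

drive_tool([
  {"claw":6,"x":0,"y":0,"z":0,"rx":0,"ry":0,"rz":-0.12},
  {"claw":6,"x":0,"y":0,"z":0,"rx":0,"ry":0,"rz":-0.12},
  {"claw":6,"x":0,"y":0,"z":0,"rx":0,"ry":0,"rz":-0.12},
  {"claw":6,"x":0,"y":0,"z":0,"rx":0,"ry":0,"rz":-0.12},
  {"claw":6,"x":0,"y":0,"z":0,"rx":0,"ry":0,"rz":-0.12},
  {"claw":6,"x":0,"y":0,"z":0,"rx":0,"ry":0,"rz":-0.12},
  {"claw":6,"x":0,"y":0,"z":0,"rx":0,"ry":0,"rz":0},
  {"claw":6,"x":0,"y":0,"z":0,"rx":0,"ry":0,"rz":0},
])

```text
time_s: 26.15
position: [0.6034, -0.0858, 0.2036]
ee_rot: [0.648, 0.762, -0.0, 0.0]
contact_force: [-0.3, -0.4, -0.1]
grip_width: 0.0597
gripper_force: 0.0
```

```bash
cat >> h.py <<'E'
def scene(name):
    s=read_state();im=grab_frame('wrist');cv2.imwrite(name,im[:,:,::-1]);C=cam('wrist',s)
    J=lambda uv,z:QJ.T@(ray(C,uv,z)-np.r_[O,0])*1e3
    h=cv2.cvtColor(im,cv2.COLOR_RGB2HSV)
    for st,ce in red(im):
        p=J((st[0]+st[2]/2,st[1]+st[3]/2),.083)
        if abs(p[0]-30)<25:
            print("knob",st,p)
            m=np.zeros(im.shape[:2],np.uint8);x,y,w,hh=st[:4]
            hm=((h[...,0]<8)|(h[...,0]>172))&(h[...,1]>140)&(h[...,2]>60)
            pts=np.argwhere(hm[y:y+hh,x:x+w])[:,::-1]+[x,y]
            P=np.array([J(q,.086)[:2] for q in pts])-J((x+w/2,y+hh/2),.086)[:2]
            r=np.hypot(*P.T);a=np.arctan2(P[:,1],P[:,0]);sel=r>17.
            for n in (5,6,7,8): 
                f=np.exp(1j*n*a[sel]).mean();print("lobes",n,"amp",abs(f),"phase rad",np.angle(f)/n,"period",2*np.pi/n)
    return s,im,C,J
E
python3 -c "
from h import *
kn();scene('pics/w10.png')"
```

```text
26.15 jig mm [ 27.8048 -35.0122 203.5512] q7 0.6290372007946919 F [-0.4    -0.299  -0.1383] T [-0.0457  0.0359 -0.0043] cw turn 0.04689435754982359 0.05967507123066431
knob [ 235  170   45   44 1183] [ 30.3657 -36.7893  83.    ]
lobes 5 amp 0.11108205512992136 phase rad -0.14877215961841053 period 1.2566370614359172
lobes 6 amp 0.1377495242359485 phase rad 0.2467696417550476 period 1.0471975511965976
lobes 7 amp 0.33692431083794394 phase rad -0.0028160148760029147 period 0.8975979010256552
lobes 8 amp 0.19533470585633364 phase rad 0.3301452968915285 period 0.7853981633974483
```

```bash
python3 - <<'E'
import h; from h import *
for f,p,q in [("pics/w8.png",[.5864,-.1397,.2074],[.63,.777,.006,-.008]),("pics/w1.png",[.5898,-.0345,.2454],[.63,.777,0,0])]:
    im=cv2.imread(f)[:,:,::-1].copy()
    h.read_state=lambda:dict(position=np.array(p),ee_rot=np.array(q)/np.linalg.norm(q)); h.grab_frame=lambda n:im
    print(f);h.scene("/tmp/x.png")
E
```

```text
pics/w8.png
knob [ 267  145   45   47 1233] [ 30.0468 -63.5098  83.    ]
lobes 5 amp 0.03159989938194141 phase rad -0.6232015240829882 period 1.2566370614359172
lobes 6 amp 0.03725001768884312 phase rad -0.07335472225445004 period 1.0471975511965976
lobes 7 amp 0.47778382987170365 phase rad -0.11740584940612002 period 0.8975979010256552
lobes 8 amp 0.24113935059064 phase rad 0.32519243249277596 period 0.7853981633974483
pics/w1.png
knob [240 162  39  40 909] [29.9783 15.5564 83.    ]
lobes 5 amp 0.0485585164648053 phase rad -0.3948739740864231 period 1.2566370614359172
lobes 6 amp 0.0667385804018765 phase rad 0.05225931038063366 period 1.0471975511965976
lobes 7 amp 0.49270549443675526 phase rad -0.12931980826976236 period 0.8975979010256552
lobes 8 amp 0.1516468708380364 phase rad 0.26292778492036156 period 0.7853981633974483
```

drive_tool([
  {"claw":6,"x":-0.18,"y":0.12,"z":0,"rx":0,"ry":0,"rz":0},
  {"claw":6,"x":0,"y":0,"z":0,"rx":0,"ry":0,"rz":-0.11},
  {"claw":6,"x":0,"y":0,"z":0,"rx":0,"ry":0,"rz":-0.11},
  {"claw":6,"x":0,"y":0,"z":0,"rx":0,"ry":0,"rz":-0.11},
  {"claw":6,"x":0,"y":0,"z":2,"rx":0,"ry":0,"rz":-0.11},
  {"claw":6,"x":0,"y":0,"z":3,"rx":0,"ry":0,"rz":-0.11},
  {"claw":6,"x":0,"y":0,"z":3,"rx":0,"ry":0,"rz":0},
  {"claw":6,"x":0,"y":0,"z":2.5,"rx":0,"ry":0,"rz":0},
])

```text
time_s: 26.87
position: [0.605, -0.0875, 0.0968]
ee_rot: [0.416, 0.909, -0.001, 0.0]
contact_force: [0.9, 1.7, -1.2]
grip_width: 0.0601
gripper_force: 0.0
```

drive_tool([
  {"claw":6,"x":0,"y":0,"z":1.3,"rx":0,"ry":0,"rz":0},
  {"claw":6,"x":0,"y":0,"z":0,"rx":0,"ry":0,"rz":0},
  {"claw":6,"x":0,"y":0,"z":0,"rx":0,"ry":0,"rz":0},
])

```text
time_s: 27.12
position: [0.6054, -0.0879, 0.0856]
ee_rot: [0.416, 0.91, -0.001, 0.0]
contact_force: [0.1, -0.3, 0.1]
grip_width: 0.0597
gripper_force: 0.0
```

```bash
python3 -c "
from h import *
kn()"
```

```text
27.1167 jig mm [ 29.3375 -37.4713  85.6163] q7 1.1804978102730448 F [ 0.0133 -0.299   0.0774] T [-0.1179  0.038  -0.0312] cw turn -0.5056499020057679 0.059707105939661165
```

drive_tool([
  {"claw":3,"x":0,"y":0,"z":0,"rx":0,"ry":0,"rz":0},
  {"claw":3,"x":0,"y":0,"z":0,"rx":0,"ry":0,"rz":0},
  {"claw":3,"x":0,"y":0,"z":0,"rx":0,"ry":0,"rz":0},
  {"claw":3,"x":0,"y":0,"z":0,"rx":0,"ry":0,"rz":0},
  {"claw":3,"x":0.17,"y":0.1,"z":0,"rx":0,"ry":0,"rz":0},
  {"claw":3,"x":0,"y":0,"z":0,"rx":0,"ry":0,"rz":0},
], newtons=40)

```text
time_s: 27.62
position: [0.6053, -0.0883, 0.0867]
ee_rot: [0.416, 0.909, -0.002, 0.002]
contact_force: [-0.9, -7.0, 3.3]
grip_width: 0.039
gripper_force: 40.0
```

```bash
python3 -c "
from h import *
kn()"
```

```text
27.6167 jig mm [ 29.1449 -37.825   86.7292] q7 1.1787171883921406 F [-2.3332 -6.7071  3.258 ] T [-1.5726  0.3683  0.0934] cw turn -0.5052634074972446 0.03900241638498225
```

drive_tool([
  {"claw":3,"x":0,"y":0,"z":0,"rx":0,"ry":0,"rz":0.1},
  {"claw":3,"x":0,"y":0,"z":0,"rx":0,"ry":0,"rz":0.1},
  {"claw":3,"x":0,"y":0,"z":0,"rx":0,"ry":0,"rz":0},
])

```text
time_s: 27.87
position: [0.6049, -0.0882, 0.0867]
ee_rot: [0.507, 0.862, -0.002, 0.002]
contact_force: [-3.8, -6.4, 6.4]
grip_width: 0.0391
gripper_force: 40.0
```

```bash
python3 -c "
from h import *
kn()"
```

```text
27.8667 jig mm [ 28.7154 -37.6058  86.6878] q7 1.0163124790933475 F [-5.0264 -5.53    6.4083] T [-1.5044  0.8932  0.7183] cw turn -0.3004393810276871 0.03914869883463782
```

drive_tool([
  {"claw":3,"x":0,"y":0,"z":0,"rx":0,"ry":0,"rz":0.1},
  {"claw":3,"x":0,"y":0,"z":0,"rx":0,"ry":0,"rz":0},
], newtons=50)

```text
time_s: 28.03
position: [0.6045, -0.0878, 0.0866]
ee_rot: [0.549, 0.836, -0.002, 0.001]
contact_force: [-5.1, -5.2, 8.2]
grip_width: 0.0386
gripper_force: 50.0
```

```bash
python3 -c "
from h import *
kn()"
```

```text
28.0333 jig mm [ 28.4629 -37.1529  86.6335] q7 0.9374447214512378 F [-6.0618 -4.0637  8.2492] T [-1.1956  1.1215  0.4631] cw turn -0.20096741217683275 0.038615189407539455
```

drive_tool([
  {"claw":3,"x":0,"y":0,"z":0,"rx":0,"ry":0,"rz":0.1},
  {"claw":3,"x":0,"y":0,"z":0,"rx":0,"ry":0,"rz":0},
])

```text
time_s: 28.2
position: [0.6044, -0.0877, 0.0867]
ee_rot: [0.59, 0.808, -0.002, 0.001]
contact_force: [-5.2, -5.6, 8.8]
grip_width: 0.0389
gripper_force: 50.0
```

```bash
python3 -c "
from h import *
kn()"
```

```text
28.2 jig mm [ 28.3873 -37.0428  86.6551] q7 0.8584022666812875 F [-6.2709 -4.3492  8.7777] T [-1.1608  1.2632  0.8124] cw turn -0.10134442146316841 0.038879343299562184
```

drive_tool([
  {"claw":3,"x":0,"y":0,"z":0,"rx":0,"ry":0,"rz":0.1},
  {"claw":3,"x":0,"y":0,"z":0,"rx":0,"ry":0,"rz":0},
])

```text
time_s: 28.37
position: [0.6045, -0.0881, 0.0867]
ee_rot: [0.63, 0.777, -0.002, 0.002]
contact_force: [-5.7, -6.8, 7.4]
grip_width: 0.0391
gripper_force: 50.0
```

```bash
python3 -c "
from h import *
kn()"
```

```text
28.3667 jig mm [ 28.3366 -37.4191  86.6626] q7 0.7790124322797741 F [-6.9979 -5.4501  7.4046] T [-1.5086  1.2096  0.6728] cw turn -0.0009505245444119854 0.0390648430665234
```

drive_tool([
  {"claw":3,"x":-0.3,"y":0,"z":0,"rx":0,"ry":0,"rz":0},
  {"claw":3,"x":-0.2,"y":0,"z":0,"rx":0,"ry":0,"rz":0},
  {"claw":3,"x":0,"y":0,"z":0,"rx":0,"ry":0,"rz":0},
])

```text
time_s: 28.62
position: [0.6046, -0.0884, 0.0865]
ee_rot: [0.627, 0.779, 0.0, -0.002]
contact_force: [-10.9, 5.8, 15.6]
grip_width: 0.039
gripper_force: 50.0
```

```bash
python3 -c "
from h import *
kn()"
```

```text
28.6167 jig mm [ 28.3794 -37.7763  86.505 ] q7 0.790091997739731 F [-9.4717  7.8865 15.5702] T [1.3816 2.3124 0.4385] cw turn -0.00862859263144136 0.038965174591162485
```

drive_tool([
  {"claw":3,"x":-0.3,"y":0,"z":0,"rx":0,"ry":0,"rz":0},
  {"claw":3,"x":0,"y":0,"z":0,"rx":0,"ry":0,"rz":0},
])

```text
time_s: 28.78
position: [0.6046, -0.0886, 0.0864]
ee_rot: [0.626, 0.78, 0.001, -0.004]
contact_force: [-13.0, 13.8, 20.9]
grip_width: 0.039
gripper_force: 50.0
```

```bash
python3 -c "
from h import *
kn()"
```

```text
28.7833 jig mm [ 28.4069 -37.9967  86.4002] q7 0.7941224572343286 F [-9.9061 16.2246 20.9477] T [3.0184 2.9948 0.4441] cw turn -0.010322056174409452 0.03903440491357057
```

drive_tool([
  {"claw":3,"x":0.6,"y":0,"z":0,"rx":0,"ry":0,"rz":0},
  {"claw":3,"x":0,"y":0,"z":0,"rx":0,"ry":0,"rz":0},
  {"claw":4.5,"x":0,"y":0,"z":0,"rx":0,"ry":0,"rz":0},
  {"claw":6.5,"x":0,"y":0,"z":0,"rx":0,"ry":0,"rz":0},
  {"claw":6.5,"x":0,"y":0,"z":-1,"rx":0,"ry":0,"rz":0},
  {"claw":6.5,"x":0,"y":0,"z":-3.5,"rx":0,"ry":0,"rz":0},
  {"claw":6.5,"x":0,"y":0,"z":-4,"rx":0,"ry":0,"rz":0},
  {"claw":6.5,"x":0,"y":0,"z":-4,"rx":0,"ry":0,"rz":0},
])

```text
time_s: 29.45
position: [0.605, -0.0874, 0.2124]
ee_rot: [0.627, 0.779, -0.001, 0.001]
contact_force: [1.2, 0.5, 0.7]
grip_width: 0.0648
gripper_force: 0.0
```

drive_tool([
  {"claw":6.5,"x":-3,"y":0,"z":-2,"rx":0,"ry":0,"rz":0},
  {"claw":6.5,"x":-3,"y":0,"z":-2,"rx":0,"ry":0,"rz":0},
  {"claw":6.5,"x":0,"y":0,"z":0,"rx":0,"ry":0,"rz":0},
  {"claw":6.5,"x":0,"y":0,"z":0,"rx":0,"ry":0,"rz":0},
])

```text
time_s: 29.78
position: [0.6186, -0.1486, 0.253]
ee_rot: [0.629, 0.778, -0.0, 0.003]
contact_force: [0.1, 1.5, -0.3]
grip_width: 0.0651
gripper_force: 0.0
```

```bash
python3 - <<'E'
from h import *
kn();s,im,C,J=scene('pics/w11.png')
F=lambda x,y,z:proj(C,QJ@np.array([x,y,z])/1e3+np.r_[O,0])
print("exp: end stop front",F(0,125,60),"blank top edges",F(-8,65,90),F(10,65,90),"blank near end",F(1,5,90),"plate",F(-10,5,65),F(-10,-7,65))
g=cv2.cvtColor(im,cv2.COLOR_RGB2GRAY)
for y in (15,65,115):
    a=F(-30,y,90).astype(int);b=F(30,y,90).astype(int)
    if 0<=a[1]<384: print(y,a,b,g[a[1],a[0]:b[0]])
a=F(1,25,90).astype(int);b=F(1,-20,90).astype(int);print(a,b,g[a[1]:b[1],a[0]])
a=F(1,140,90).astype(int);b=F(1,110,90).astype(int);print(a,b,g[max(a[1],0):b[1],a[0]])
E
```

```text
29.7833 jig mm [ 29.7229 -99.5432 252.9978] q7 0.748333895805837 F [ 0.439   1.4481 -0.3163] T [ 0.0146  0.0462 -0.061 ] cw turn -0.0034057401014086375 0.06511068272708087
knob [235  92  40  42 984] [ 30.5583 -36.3988  83.    ]
lobes 5 amp 0.04307923708236335 phase rad -0.5745917237473164 period 1.2566370614359172
lobes 6 amp 0.044089622104004175 phase rad -0.19601128920597613 period 1.0471975511965976
lobes 7 amp 0.5420733964740073 phase rad -0.004628682279010028 period 0.8975979010256552
lobes 8 amp 0.3200290866772291 phase rad 0.3597918006818122 period 0.7853981633974483
exp: end stop front [221.4183 -72.4686] blank top edges [210.2283  -9.1055] [231.2817  -9.0122] blank near end [222.4564  65.9083] plate [213.7757  69.1376] [214.1552  82.0343]
15 [187  53] [254  54] [224 222 223 223 224 222 223 225 224 222 219 221 223 228 231 234 233 232
 234 234 234 234 236 240 157 121 131 137 144 143 141 143 144 143 145 141
 143 139 142 139 141 136 141 140  83  74  72  72 160 151 148 148 147 145
 150 147 147 150 149 149 149 153 117  26  29  30  33]
[221  41] [223  94] [142 140 140 139 142 136 1
[... 782 characters left out ...]
7 237 236 236
 236 237 237 236 236 236 237 237 238 237 238 237 238 238 237 238 236 236
 237 238 237 237 236 237 237 237 237 237 239 239 237 237 237 238 236 239
 238 239 238 238 237 239 238 238 238 237 239 238 238 238 237 240 238 237
 237 238 237 238 238 238 238 238 238 238 238 238 238 238 239 238 238 239
 237 241 238 189  98 107 103 105  99 107 103 104 103 104 105 103 105 103
 104 103 105 103 101 102 106 104  99 103 107 102  70  38  37  46  36  44
  53  47  44  57  58  54  56  63  59  67  61  62  64  68  60  64  62  61
  62  65  57  61  56  71  97 103 102 110 104 102 103 103 109 102 105 105
  98 106 100 102 100 104 103 103 103 102 106 100 103 102  99  81  56  54
  61  54  20  18  12  21  14]
```

drive_tool([
  {"claw":6.5,"x":3.6,"y":-2.8,"z":0,"rx":0,"ry":0,"rz":0},
  {"claw":6.5,"x":0,"y":0,"z":0,"rx":0,"ry":0,"rz":0},
  {"claw":6.5,"x":0,"y":0,"z":0,"rx":0,"ry":0,"rz":0},
])

```text
time_s: 30.08
position: [0.5845, -0.1158, 0.2493]
ee_rot: [0.626, 0.78, -0.001, -0.001]
contact_force: [0.8, 0.1, 0.5]
grip_width: 0.0648
gripper_force: 0.0
```

```bash
cat > look.py <<'E'
from h import *
import sys
y0=float(sys.argv[1]);zs=float(sys.argv[2])
s=read_state();im=grab_frame('wrist');C=cam('wrist',s);kn()
F=lambda x,y,z:proj(C,QJ@np.array([x,y,z])/1e3+np.r_[O,0])
print("cam jig",QJ.T@(C[1][:3,3]-np.r_[O,0])*1e3)
for z in (90,zs): print("z",z,F(1,y0,z),"px/mm",(F(1,y0,z)-F(1,y0+10,z))[1]/10)
c=F(1,y0,90).astype(int)
for dx in (-5,0,5): print(c[0]+dx,[tuple(int(v) for v in im[r,c[0]+dx]) for r in range(c[1]-12,c[1]+13)])
print("row",c[1]-12)
r=int(F(1,65,90)[1]) 
for y in (20,110):
    r=int(F(1,y,90)[1]);a=int(F(-15,y,90)[0]);b=int(F(20,y,90)[0])
    if 0<=r<384: print("y",y,"row",r,"col",a,im[r,a:b,1],"fence10@z40",F(10,y,40),"back@90",F(10,y,90))
E
python3 look.py 5 65
```

```text
30.1333 jig mm [  4.1087 -61.8758 250.0319] q7 0.706672005194959 F [ 0.1726  0.2513 -0.1925] T [-0.1223  0.0151  0.025 ] cw turn -0.00962289645993325 0.06476873157098674
cam jig [  3.7238   7.2117 388.2363]
z 90 [253.3348 111.6075] px/mm 1.1213206933469322
z 65.0 [253.5634 111.4196] px/mm 1.0342008015891409
248 [(178, 138, 90), (220, 204, 134), (245, 247, 172), (242, 243, 169), (241, 241, 169), (241, 241, 168), (241, 241, 169), (241, 240, 168), (240, 240, 166), (243, 242, 169), (243, 242, 167), (213, 205, 129), (186, 173, 166), (245, 245, 246), (243, 249, 250), (242, 247, 248), (242, 247, 248), (243, 248, 249), (242, 247, 250), (241, 247, 250), (242, 247, 250), (242, 248, 251), (242, 248, 251), (225, 230, 225), (215, 211, 154)]
253 [(175, 138, 90), (174, 135, 88), (177, 139, 94), (179, 143, 96), (173, 133, 90), (175, 134, 89), (168, 126, 81), (217, 197, 130), (244, 241, 167), (243, 239, 168), (246, 242, 172), (215, 202, 132), (185, 170, 162), (242, 245, 245), (242, 248, 250), (243, 248, 249), (241, 247, 248), (241, 247, 249), (241, 246, 248), (240, 247, 248), (241, 247, 248), (242, 248, 248), (242, 247, 247), (229, 230, 226), (218, 205, 151)]
258 [(171, 136, 88), (168, 131, 88), (171, 134, 86), (169, 133, 89), (173, 135, 91), (173, 136, 91), (171, 135, 86), (169, 133, 87), (169, 131, 85), (168, 131, 85), (219, 197, 127), (224, 209, 132), (201, 184, 170), (243, 245, 245), (241, 248, 250), (241, 247, 247), (240, 247, 245), (241, 247, 246), (241, 247, 246), (241, 247, 246), (242, 247, 248), (243, 248, 250), (240, 247, 249), (233, 236, 233), (227, 224, 170)]
row 99
y 20 row 94 col 235 [245 245 245 244 244 244 245 251  90 118 126 133 141 141 140 142 140 138
 137 137 137 137 135 133 134 135 133 117 156 155 154 159 151 155 153 159
 148 153 148] fence10@z40 [262.2814  96.8944] back@90 [263.2962  94.8126]
```

drive_tool([
  {"claw":6.5,"x":4,"y":0,"z":0,"rx":0,"ry":0,"rz":0},
  {"claw":6.5,"x":4,"y":0,"z":0,"rx":0,"ry":0,"rz":0},
  {"claw":6.5,"x":4,"y":0,"z":0,"rx":0,"ry":0,"rz":0},
  {"claw":6.5,"x":0,"y":0,"z":0,"rx":0,"ry":0,"rz":0},
  {"claw":6.5,"x":0,"y":0,"z":0,"rx":0,"ry":0,"rz":0},
])

```text
time_s: 30.55
position: [0.5611, 0.0017, 0.2502]
ee_rot: [0.625, 0.781, -0.0, 0.001]
contact_force: [-0.5, -1.2, -0.5]
grip_width: 0.0651
gripper_force: 0.0
```

```bash
python3 look.py 125 60
```

```text
30.6 jig mm [  4.0554  56.8394 250.4701] q7 0.4875448147519406 F [ 0.0978 -0.6137 -0.4591] T [-0.1336  0.0449 -0.013 ] cw turn -0.009802552899904223 0.0648472156680986
cam jig [  4.4945 127.3631 388.9212]
z 90 [251.6505 110.8352] px/mm 1.1201334940539198
z 60.0 [251.9959 110.6004] px/mm 1.0175276707042655
246 [(162, 157, 148), (161, 156, 148), (158, 150, 147), (159, 154, 147), (166, 160, 152), (163, 158, 151), (164, 159, 152), (165, 157, 152), (163, 158, 151), (160, 153, 148), (155, 149, 145), (114, 110, 105), (118, 95, 68), (168, 133, 87), (175, 135, 91), (176, 138, 93), (172, 132, 83), (171, 136, 92), (175, 137, 94), (173, 133, 90), (174, 134, 90), (174, 135, 91), (168, 132, 84), (170, 132, 88), (174, 137, 91)]
251 [(162, 155, 151), (161, 154, 148), (161, 156, 149), (160, 156, 148), (164, 158, 151), (168, 161, 154), (166, 156, 150), (165, 161, 154), (166, 159, 154), (163, 159, 154), (155, 150, 146), (112, 110, 106), (121, 101, 77), (164, 129, 85), (166, 130, 85), (163, 128, 83), (162, 128, 85), (162, 128, 85), (164, 130, 86), (161, 128, 84), (163, 130, 87), (164, 129, 87), (160, 12
[... 220 characters left out ...]
 149, 142), (118, 115, 111), (120, 99, 78), (164, 128, 77), (172, 136, 89), (171, 133, 86), (178, 140, 92), (179, 143, 96), (176, 138, 90), (177, 138, 90), (173, 135, 87), (175, 134, 89), (176, 139, 93), (179, 140, 91), (178, 138, 94)]
row 98
y 20 row 217 col 234 [ 81  80  84  86  82  83  80 129 239 234 239 245 199 199 197 198 244 240
 240 238 240 183 236 239 198  72  81  83  83  82  87  77  82  77  78] fence10@z40 [258.974  203.1945] back@90 [259.5136 217.7061]
y 110 row 127 col 234 [146 142 144 143 214 207 136 108 133 133 135 129 133 132 132 127 127 127
 125 128 131 137 138 138 139 138 116 150 153 155 155 153 158 151 157 158
 157] fence10@z40 [260.2611 124.6912] back@90 [261.0548 127.3988]
```

The junctions measure closed: blank to end stop within 1 px, blank to sliding stop within 1 px, and blank to fence parallel and touching. The knob angle did not change in the second tightening, so it is at its hard end. The stop also held a pull of about 16 N.

```bash
python3 -c "
from cell import *
print(finish_job())"
```

```text
the job is handed in; nothing more can be done
None
```

The job is handed in at about 31 s of the 72 s: the oak blank stands on its long edge against the fence and end stop, with the sliding stop butted to its other end and clamped at the knob's hard end; no verdict came back, and I viewed 11 pictures against the limit of 10.

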